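# Clear the bottle warmer and load its three wells in order of size

## Robot

A 6-joint arm with a two-finger parallel gripper is mounted at the origin on a cart in front of the work surface, level with it; the furniture and walls round the work are solid. World frame = base frame: x ahead of the robot, y to its left, z up, the work surface at z = 0. Lengths are in m, angles in degrees, forces in N, time in s.
With the tool pointing down it reaches from about 0.3 to 0.825 m from the base axis. Payload 5.4 kg.
Tool frame: the origin (TCP) lies on the mounting face of the last link; the fingertips stand ahead of it and the grasp point (between the pads) lies 171 mm ahead of it (arm.tips_ahead is the z of the fingertips in the tool frame, in m); z points along the fingers, x is the direction in which the jaws open and shut, and the axes are right-handed (so a half turn about z gives the same grasp; the last joint's range is limited). The gripper opens to 92 mm and grips with 3 to 60 N. Pads are 20 mm wide; open, the fingers measure 128 mm over their backs; the gripper's body (75 mm by 189 mm) begins 69 mm behind the grasp point.
Start: joints at [-88.356, 9.076, 91.501, -0, 79.423, -12.038], TCP at [0.136, -0.559, 0.405] pointing down, gripper open.
Joint ranges: [-166.64, 166.64], [-54.1, 131.32], [10.49, 154.53], [-73.88, 253.88], [9.74, 151.15], [-171.62, 171.62]. Speed limits (degrees/s): [147.25, 147.25, 180, 180, 180, 180].

## Interface

Orientations are given as [roll, pitch, yaw] about the fixed x, y, z axes, in that order (R = Rz(yaw) Ry(pitch) Rx(roll)).
In Python, from bench import sensors, optics, job, arm gives the robot as it stands. The module is installed in compiled form; this text tells all that it offers.
- The arm moves only by the tool drive_tool, never from a script. Its argument "moves" is one flat list of numbers, 4 for each row, row after row: the shift along the tool's x, y, z in mm, then the turn about the tool's z in rad. In form: [dx, dy, dz, twist, dx, dy, dz, twist, ...]. A call has exactly 5 rows; each row shifts and turns the commanded pose from where the row before left it, along the tool's axes as they then stand; what a row does not reach is not made up. A row lasts 1/8 s, in which the tool goes at most 62.5 mm and 10.7 degrees, less where a joint would pass 70% of its speed; a pose out of reach is approached as far as the arm can. A call is refused whole if a number of a shift passes 62.5 or a number of a turn 0.188, either way. A call with a gripper value outside its range is refused whole. "grip" is the opening, from 0 (shut) to 1 (fully open), set as the call begins (left out, the last holds). The fingers move at their own pace and stop on an object; "grip_force" is the grip in N (left out, the last holds). Time passes only in rows, so rows that do not move let the fingers close, or fill a call up. It gives the time, the measured TCP pose, the force and the opening at its end, in the units of the state.
- sensors.state(): the state, without advancing time (a new reading comes with each control period).
- optics.grab_frame(name): name is "scene" or "top" or "wrist"; returns the picture (420x560x3 uint8, red, green, blue); there is no depth.
- optics.camera_params(name): a dict with "vertical_fov" (degrees; the focal length in pixels is half the picture's height over the tangent of half this angle, whatever the lens; pixels are square), "cx", "cy" (the principal point, pixels), "position" and "orientation" of the camera in the world. Camera axes: x right, y up, looking along -z (the intrinsics and any distortion apply to the point x, -y, -z); pixel columns grow to the right and rows downward; lengths in m; the calibration is good to about 2 mm. The wrist camera is an equidistant fisheye: a pixel r from the principal point sees the ray r / f radians off the axis. A picture is of the moment at which its call begins: read the wrist's pose just before it. camera_params takes no time and is no camera call; for the wrist camera it gives the pose at the moment of the call.
- job.finish_job(): hands the job in, once; it reports no verdict.
The state is a dict: "clock": time; "q": joint angles; "joint_vel": joint speeds; "joint_efforts": joint torques, N m; "tcp_pos": TCP position; "tool_rot": TCP orientation; "contact_force": force on the tool from outside, world axes, zero at the start; "wrist_torque": the same for the moment, N m; "finger_gap": opening from 0.0 (shut) to 1.0 (fully open).
Only numpy, scipy, OpenCV 4.12 (cv2) and the standard library are available. Lean on these libraries where they do the work, as an engineer would, in place of code of your own. Each camera call takes 0.05 s, during which the arm holds its last target.

## Task

The bottle warmer is to be loaded for the day: take the spare objective in its cream and black can out of the warmer, since lenses must not be heated, and stand it wholly on the round cork pad; then line the three bottles up in the warmer's row in order of size, each upright and fully down in the well bored for it: the amber bottle in the largest, the pink one in the middle, the small white one with the blue cap in the smallest. Keep the bottles and the can upright throughout, leave the timer and the rubber air blower where they are, and let go of everything at the end.

Things in the scene. Friction and masses are not known exactly. Their poses are not given: they have to be found in the camera images.
- oil_bottle: Amber-brown bottle with a black cap, the largest: body 46 mm in diameter, 95 mm high with the cap (straight body up to about 60 mm). Origin: centre of the underside, z up; its yaw is of no account. It starts upright on the worktop, cap screwed on tight. It weighs 80 to 170 g; grip it round the body, about 40 mm up, at any yaw that clears its neighbours.
- medium_bottle: Pink bottle with a white cap, the middle size: body 42 mm in diameter, 87 mm high with the cap (straight body up to about 55 mm). Origin: centre of the underside, z up; its yaw is of no account. It starts upright on the worktop, cap screwed on tight. It weighs 60 to 120 g; grip it round the body, about 40 mm up, at any yaw that clears its neighbours.
- buffer_bottle: White bottle with a blue cap, the smallest: body 34 mm in diameter, 65 mm high with the cap (straight body up to about 40 mm, cap 24 mm wide). Origin: centre of the underside, z up; its yaw is of no account. It starts upright on the worktop, cap screwed on tight. It weighs 40 to 85 g; grip it round the body, about 40 mm up, at any yaw that clears its neighbours.
- lens_can: Round can of a spare objective, cream above and black below, 40 mm in diameter, 61 mm high, about 90 g, lid fixed. Origin: centre of the underside, z up. It starts upright in the largest well, standing on the well's floor, so the part more than 18 mm above its underside is clear of the collar.
- pad: Round cork pad, 70 mm in diameter, 4 mm thick, fixed on the worktop. Origin: centre of its underside, z up; its top is 4 mm higher.
- block_large: Fixed aluminium block 62 mm square in the white warmer; round well with flared black collar: largest, bore 53 mm, 3 dot(s) in a corner. Origin: centre of its underside, z up, 22 mm above the worktop; well floor at z = 8 mm, bore up to 20 mm, collar flares to +3 mm radius at its rim, z = 25 mm. At either end of the row, near or far.
- block_middle: Fixed aluminium block 62 mm square in the white warmer; round well with flared black collar: middle size, bore 49 mm, 2 dot(s) in a corner. Origin: centre of its underside, z up, 22 mm above the worktop; well floor at z = 8 mm, bore up to 20 mm, collar flares to +3 mm radius at its rim, z = 25 mm. Middle of the row, 63 mm from each neighbour; x axis along the row. Tray 73 mm wide, 32 mm high.
- block_small: Fixed aluminium block 62 mm square in the white warmer; round well with flared black collar: smallest, bore 41 mm, 1 dot(s) in a corner. Origin: centre of its underside, z up, 22 mm above the worktop; well floor at z = 8 mm, bore up to 20 mm, collar flares to +3 mm radius at its rim, z = 25 mm. At the other end of the row from the largest.
- bench_timer: White bench timer with a display and coloured keys, 70 x 66 x 19 mm, lying loose near the robot. Origin: centre of its underside. Leave it alone.
- air_blower: Dark grey rubber air blower with a red nozzle, 42 x 107 x 44 mm, lying loose on the grey steel plate (8 mm high). Origin: centre of its underside. Leave it alone. (Fixed and tall: the black micromanipulator right of the warmer, 0.4 m high, and the microscope behind it; go round in front of the first.)

How it is judged:
By the outcome, as a careful person would: the job done as asked, in the order asked, and still so for the second after the job is handed in, with the robot touching nothing.
It also fails if it takes over 144 s, if anything falls off the work surface, if the arm or the gripper's body presses on something with over 40 N, if the wrist force passes 120 N, or if a joint passes its speed limit or range.

## Working session

There is one attempt and no reset: what is moved stays moved. The work goes in short steps, Python scripts to look and compute and a tool call to move; the robot and the scene stay as the last step left them, time stands still between calls to the robot, and variables do not carry over. Pictures are saved under pics/ and viewed, and the job is handed in when it is done.

Besides the shell and the picture viewer there is one more tool, called after ">>>" as name(argument=value, ...) on one line, values as JSON. drive_tool: Moves the arm, as the interface text tells. Its arguments: {"type":"object","properties":{"moves":{"type":"array","items":{"type":"number"}},"grip":{"type":"number"},"grip_force":{"type":"number"}},"required":["moves"]}

```bash
mkdir -p pics; ls; python3 - <<'E'
from bench import sensors, optics, job, arm
import cv2
print(sensors.state()); print(arm.tips_ahead)
for n in ["scene","top","wrist"]:
    print(n,optics.camera_params(n)); im=optics.grab_frame(n); cv2.imwrite(f"pics/{n}0.png",im[:,:,::-1])
E
```

```text
pics
{'clock': 0.0, 'q': array([-8.83537550e+01,  9.11211250e+00,  9.15705803e+01, -1.46080564e-03,
        7.94228346e+01, -1.20376427e+01]), 'joint_vel': array([ 0.03541568, -0.03378416,  0.0592885 , -0.06522254,  0.02031479,
        0.01377535]), 'joint_efforts': array([ 2.20629503e-03, -3.85568547e+01, -3.22109449e+01,  7.03724334e-02,
        3.77388450e-02, -1.31291176e-04]), 'tcp_pos': array([ 0.13599494, -0.55840524,  0.4037378 ]), 'tool_rot': array([-1.79979396e+02,  1.03506311e-01, -7.63158243e+01]), 'contact_force': array([-0.76838954,  0.35970537,  0.33309515]), 'wrist_torque': array([-0.00554735,  0.01300702, -0.05342893]), 'finger_gap': 0.9984359802502478}
0.1901
scene {'vertical_fov': 49.649188265015106, 'cx': 277.66494123147646, 'cy': 204.5937845541323, 'position': array([-0.30556073,  0.61707369,  0.47662529]), 'orientation': array([  65.19196686,    1.27206717, -128.93352172])}
top {'vertical_fov': 53.175603854876236, 'cx': 271.6588041061133, 'cy': 206.4674828632572, 'position': array([0.36801224, 0.00488445, 1.17795973]), 'orientation': array([  3.54139689,   1.43522076, -91.62214757])}
wrist {'vertical_fov': 65.70646984690485, 'cx': 284.87733313609624, 'cy': 209.51636861779184, 'position': array([ 0.20581757, -0.54049631,  0.38539969]), 'orientation': array([-14.87617802,   0.12900967, -76.35373837])}
```

View pics/scene0.png

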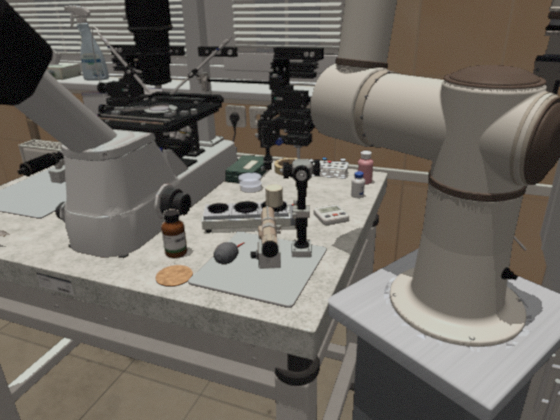

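View pics/top0.png

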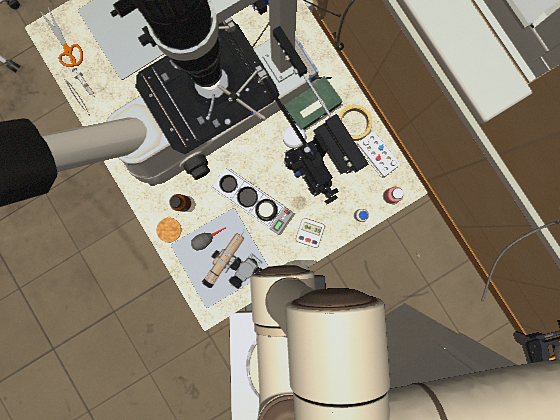

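View pics/wrist0.png

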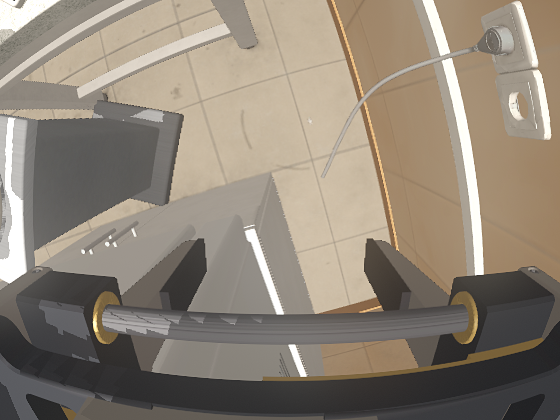

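```bash
cat > h.py <<'E'
import numpy as np, cv2
from scipy.spatial.transform import Rotation as R
from bench import sensors, optics
def ray(n,u,v,P=None):
    P=P or optics.camera_params(n)
    f=210/np.tan(np.radians(P["vertical_fov"]/2))
    a=np.array([(u-P["cx"])/f,-(v-P["cy"])/f]); 
    if n=="wrist":
        th=np.hypot(*a); d=np.array([*(a/max(th,1e-9)*np.sin(th)),-np.cos(th)])
    else: d=np.array([*a,-1.])
    return P["position"],R.from_euler("xyz",P["orientation"],degrees=True).apply(d/np.linalg.norm(d))
def onz(n,u,v,z,P=None):
    o,d=ray(n,u,v,P); return o+d*(z-o[2])/d[2]
def proj(n,p,P=None):
    P=P or optics.camera_params(n)
    f=210/np.tan(np.radians(P["vertical_fov"]/2))
    c=R.from_euler("xyz",P["orientation"],degrees=True).inv().apply(np.array(p)-P["position"])
    x,y,z=c[0],-c[1],-c[2]
    if n=="wrist":
        r=np.hypot(x,y); th=np.arctan2(r,z); return np.array([P["cx"]+f*th*x/r,P["cy"]+f*th*y/r])
    return np.array([P["cx"]+f*x/z,P["cy"]+f*y/z])
E
python3 - <<'E'
import cv2
im=cv2.imread("pics/top0.png")
c=im[150:310,140:280]; cv2.imwrite("pics/t1.png",cv2.resize(c,None,fx=5,fy=3.75*5/3.75,interpolation=cv2.INTER_CUBIC)[:600])
c=im[170:290,260:420]; cv2.imwrite("pics/t2.png",cv2.resize(c,None,fx=5,fy=5,interpolation=cv2.INTER_CUBIC))
c=cv2.imread("pics/scene0.png")[140:300,140:400]; cv2.imwrite("pics/s1.png",cv2.resize(c,None,fx=3,fy=3,interpolation=cv2.INTER_CUBIC))
E
```

```text
(no output)
```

View pics/t1.png

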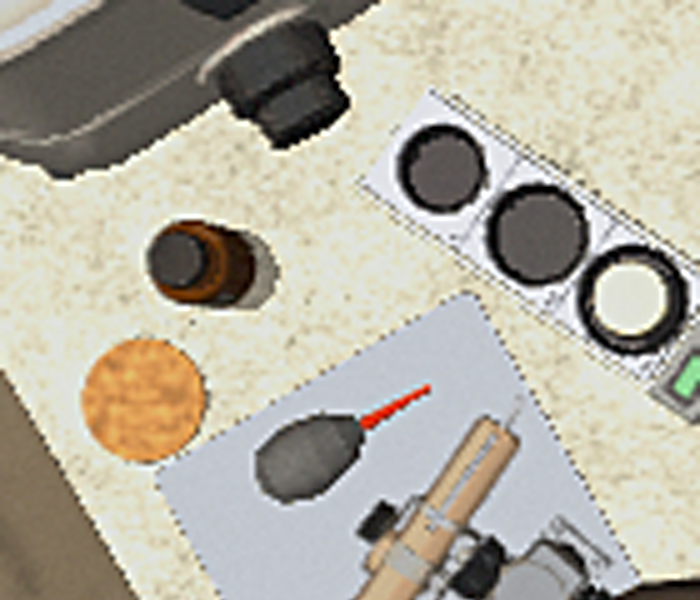

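View pics/t2.png

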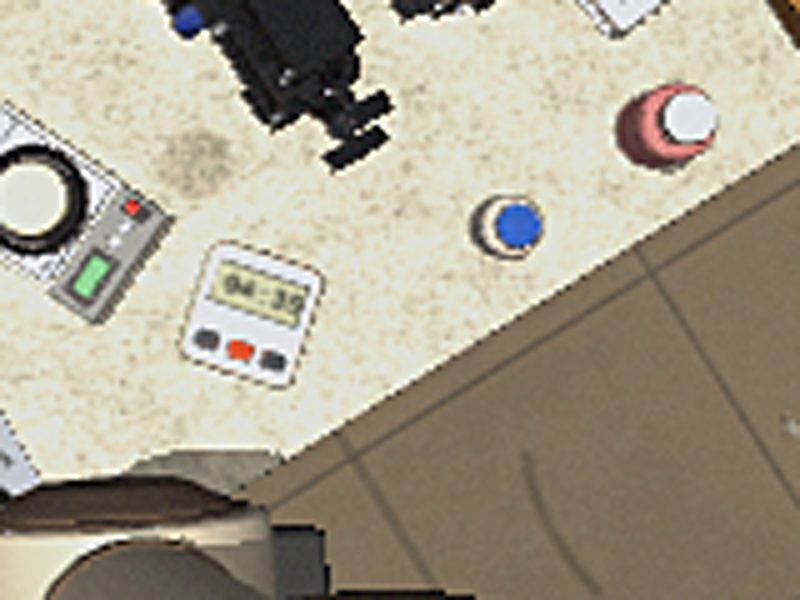

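View pics/s1.png

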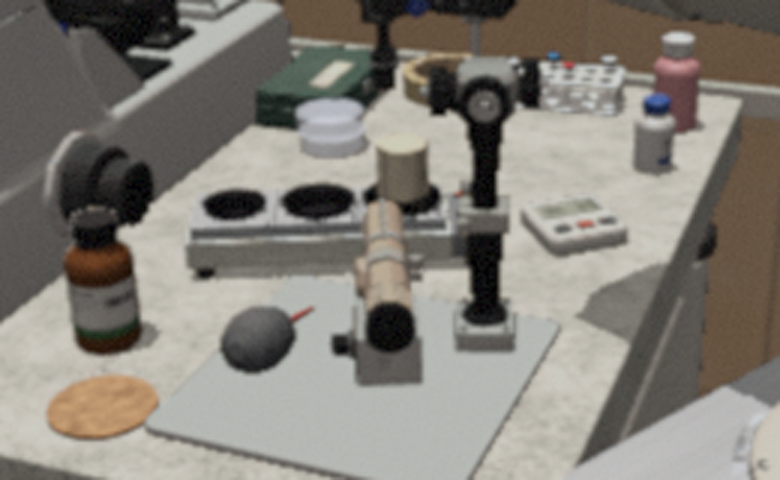

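```bash
python3 - <<'E'
from h import *
pts={"pad":(169.0,230,.004),"amber":(175.8,202,.095),"small":(228.6,183.6,.047),"mid":(247.4,196.8,.047),"large":(266.8,209.8,.047),"can":(266.4,209.4,.091),"blue":(363.8,215.2,.065),"pink":(397.8,193.4,.087),
"timer":(311,232.5,.019),"blower":(202,241.5,.04),"nozz":(225.5,227.5,.03),"tubetop":(240,236,.07),"knob":(334,200,.05),"mknob":(200,178,.1),"platecorner":(234,208,.008)}
for k,(u,v,z) in pts.items():
    p=onz("top",u,v,z); print(k,p.round(4),np.hypot(p[0],p[1]).round(3),proj("scene",p).round(0))
E
```

```text
pad [0.3838 0.3227 0.004 ] 0.501 [175. 274.]
amber [0.4549 0.2793 0.095 ] 0.534 [172. 211.]
small [0.5045 0.1465 0.047 ] 0.525 [218. 206.]
mid [0.467  0.0962 0.047 ] 0.477 [246. 205.]
large [0.4302 0.0446 0.047 ] 0.432 [274. 204.]
can [0.4288 0.0441 0.091 ] 0.431 [274. 186.]
blue [ 0.4073 -0.2118  0.065 ] 0.459 [359. 172.]
pink [ 0.4604 -0.2975  0.087 ] 0.548 [366. 152.]
timer [ 0.3656 -0.0743  0.019 ] 0.373 [332. 210.]
blower [0.3496 0.2232 0.04  ] 0.415 [228. 247.]
nozz [0.3859 0.1598 0.03  ] 0.418 [244. 234.]
tubetop [0.3618 0.1165 0.07  ] 0.38 [267. 214.]
knob [ 0.451  -0.1368  0.05  ] 0.471 [326. 180.]
mknob [0.5151 0.214  0.1   ] 0.558 [187. 191.]
platecorner [0.4401 0.1377 0.008 ] 0.461 [239. 231.]
```

```bash
cat >> h.py <<'E'
def tri(a,b,na="top",nb="scene"):
    o1,d1=ray(na,*a); o2,d2=ray(nb,*b)
    A=np.array([d1,-d2]).T; s=np.linalg.lstsq(A,o2-o1,rcond=None)[0]
    p,q=o1+d1*s[0],o2+d2*s[1]; return ((p+q)/2).round(3), round(1000*np.linalg.norm(p-q),1)
E
python3 - <<'E'
from h import *
for k,a,b in [("knobtipfront",(200,178),(185,205)),("knobtop",(203,160),(170,186)),("armend",(50,190),(50,45)),("tubetip",(240,236),(268,210)),("post",(245,262),(302,162)),("manipknob",(333,202),(318,172)),("tubefar",(205,284),(270,246))]:
    print(k,*tri(a,b))
for z in (.1,.2,.3): print(z,[onz("top",*p,z)[:2].round(3) for p in ((334,203),(285,165),(290,180),(300,190),(140,158),(200,178))])
im=optics.grab_frame("top"); 
cv2.imwrite("pics/t3.png",cv2.resize(im[100:280,0:240,::-1],None,fx=3,fy=3,interpolation=cv2.INTER_CUBIC))
cv2.imwrite("pics/t4.png",cv2.resize(im[90:220,240:400,::-1],None,fx=4,fy=4,interpolation=cv2.INTER_CUBIC))
s=optics.grab_frame("scene")
cv2.imwrite("pics/s2.png",cv2.resize(s[0:300,0:350,::-1],None,fx=2,fy=2,interpolation=cv2.INTER_CUBIC))
E
```

```text
knobtipfront [0.519 0.22  0.068] 0.0
knobtop [0.568 0.216 0.095] 21.1
armend [0.459 0.433 0.416] 3.0
tubetip [0.362 0.115 0.079] 0.8
post [0.297 0.089 0.193] 13.5
manipknob [ 0.451 -0.123  0.077] 19.7
tubefar [0.239 0.208 0.084] 3.6
0.1 [array([ 0.44, -0.13]), array([ 0.542, -0.008]), array([ 0.503, -0.019]), array([ 0.476, -0.044]), array([0.573, 0.371]), array([0.515, 0.214])]
0.2 [array([ 0.433, -0.118]), array([ 0.526, -0.006]), array([ 0.49 , -0.017]), array([ 0.466, -0.04 ]), array([0.554, 0.337]), array([0.501, 0.195])]
0.3 [array([ 0.426, -0.105]), array([ 0.51 , -0.005]), array([ 0.478, -0.015]), array([ 0.456, -0.035]), array([0.535, 0.303]), array([0.488, 0.175])]
```

View pics/t3.png

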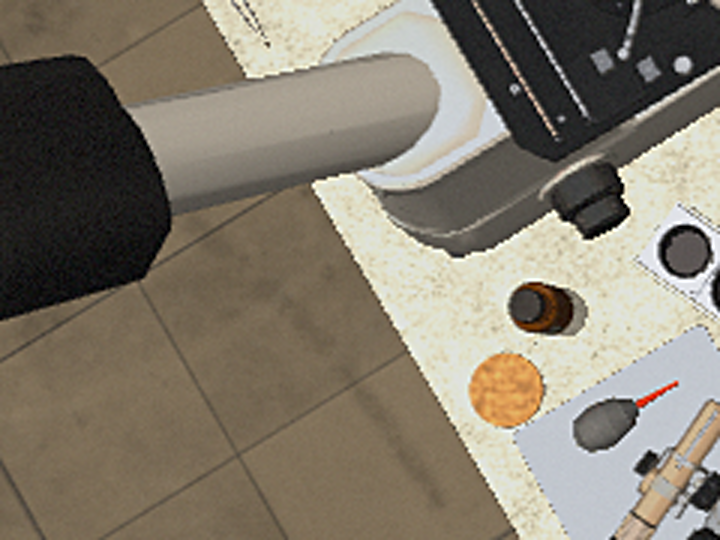

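View pics/t4.png

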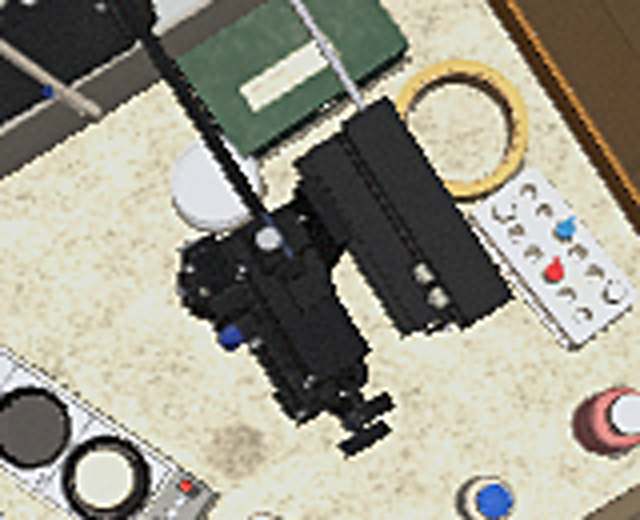

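View pics/s2.png

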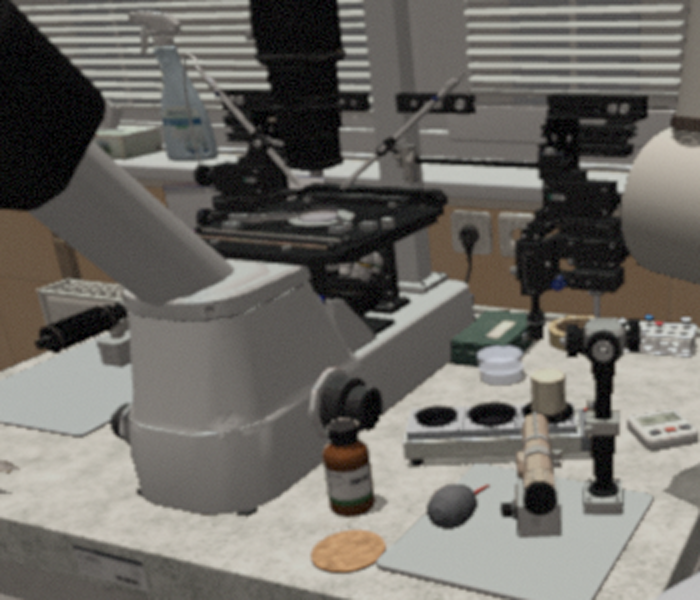

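```bash
cat > plan.py <<'E'
from h import *
import sys
# usage: plan x y zgrasp yaw calls ; from measured pose ; prints rows
def plan(x,y,z,yaw,n,start=None):
    s=sensors.state(); p=np.array(s["tcp_pos"]); 
    rot=R.from_euler("xyz",s["tool_rot"],degrees=True); y0=s["tool_rot"][2]
    if abs(s["tool_rot"][0])<90: print("ODD",s["tool_rot"])
    t=np.array([x,y,z+.171]); dy=(yaw-y0+180)%360-180
    k=5*n; acc=p.copy(); cur=rot; out=[]
    for i in range(1,k+1):
        goal=p+(t-p)*i/k
        d=cur.inv().apply(goal-acc)*1000
        dd=np.round(d,1); tw=round(-np.radians(dy*i/k)-sum(r[3] for r in out),3)
        out.append([*dd,tw]); acc=acc+cur.apply(dd/1000); cur=cur*R.from_euler("z",tw)
    print("from",(p-[0,0,.171]).round(4),"yaw",round(y0,2),"step mm",round(1000*np.linalg.norm(t-p)/k,1),"deg",round(dy/k,1))
    for j in range(n): print([float(v) for r in out[5*j:5*j+5] for v in r])
if __name__=="__main__":
    a=[float(v) for v in sys.argv[1:]]; plan(*a[:4],int(a[4]))
E
python3 plan.py .3 -.2 .235 20 2
```

```text
from [ 0.136  -0.5586  0.2332] yaw -76.32 step mm 39.4 deg 9.6
[-31.0, -24.4, -0.1, -0.168, -26.4, -29.3, -0.2, -0.168, -21.2, -33.2, -0.1, -0.168, -15.3, -36.3, -0.2, -0.168, -9.0, -38.4, -0.1, -0.169]
[-2.5, -39.4, -0.2, -0.168, 4.2, -39.2, -0.1, -0.168, 10.7, -37.9, -0.2, -0.168, 16.9, -35.7, -0.1, -0.168, 22.5, -32.3, -0.1, -0.168]
```

>>> drive_tool(moves=[-31,-24.4,0,-0.168,-26.4,-29.3,0,-0.168,-21.2,-33.2,0,-0.168,-15.3,-36.3,0,-0.168,-9,-38.4,0,-0.169])

```text
clock: 0.88
tcp_pos: [0.2184, -0.3782, 0.4046]
tool_rot: [-180.0, -0.0, -27.8]
contact_force: [-0.0, -0.2, 0.6]
finger_gap: 0.999
```

>>> drive_tool(moves=[-2.5,-39.4,0,-0.168,4.2,-39.2,0,-0.168,10.7,-37.9,0,-0.168,16.9,-35.7,0,-0.168,22.5,-32.3,0,-0.168])

```text
clock: 1.5
tcp_pos: [0.3002, -0.1989, 0.4047]
tool_rot: [180.0, -0.0, 20.3]
contact_force: [0.7, 0.6, 0.3]
finger_gap: 1.0
```

```bash
python3 plan.py .31 -.03 .235 45 1; python3 -c "
from h import *
print(sensors.state()['q'].round(1))"
```

```text
from [ 0.3002 -0.1989  0.2337] yaw 20.29 step mm 33.8 deg 4.9
[13.5, -31.0, -0.3, -0.086, 16.2, -29.7, -0.2, -0.086, 18.7, -28.2, -0.3, -0.087, 21.0, -26.5, -0.2, -0.086, 23.2, -24.6, -0.3, -0.086]
[-53.  -26.3 122.9   0.   83.4 -73.3]
```

>>> drive_tool(moves=[13.5,-31,0,-0.086,16.2,-29.7,0,-0.086,18.7,-28.2,0,-0.087,21,-26.5,0,-0.086,23.2,-24.6,0,-0.086])

```text
clock: 2.12
tcp_pos: [0.3104, -0.0303, 0.4047]
tool_rot: [180.0, -0.0, 44.8]
contact_force: [0.1, 0.2, 1.1]
finger_gap: 1.0
```

```bash
python3 plan.py .40 .02 .2 45 1
```

```text
from [ 0.3104 -0.0303  0.2337] yaw 44.83 step mm 21.6 deg 0.0
[19.8, 5.5, 6.8, -0.001, 19.8, 5.5, 6.7, -0.0, 19.8, 5.5, 6.8, -0.001, 19.8, 5.6, 6.7, -0.0, 19.7, 5.5, 6.8, -0.001]
```

>>> drive_tool(moves=[20,5.5,6.8,0,20,5.5,6.8,0,20,5.5,6.8,0,20,5.5,6.8,0,20,5.5,6.8,0])

```text
clock: 2.75
tcp_pos: [0.4016, 0.0199, 0.3704]
tool_rot: [180.0, -0.0, 44.7]
contact_force: [-0.8, -0.4, 0.6]
finger_gap: 1.003
```

```bash
cat > w.py <<'E'
from h import *
import sys,pickle
P=optics.camera_params("wrist"); im=optics.grab_frame("wrist")[:,:,::-1]
n=sys.argv[1]; pickle.dump((P,im.copy()),open(f"pics/{n}.pkl","wb"))
cv2.imwrite(f"pics/{n}.png",im)
E
python3 w.py w1
```

```text
(no output)
```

View pics/w1.png

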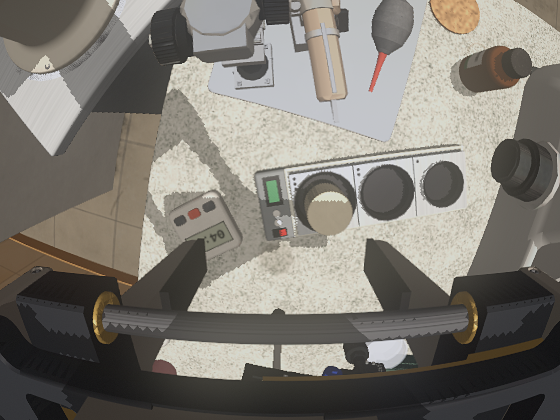

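```bash
python3 - <<'E'
import cv2
im=cv2.imread("pics/w1.png"); cv2.imwrite("pics/w1a.png",cv2.resize(im[130:260,280:480],None,fx=4,fy=4,interpolation=cv2.INTER_CUBIC))
E
```

```text
(no output)
```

View pics/w1a.png

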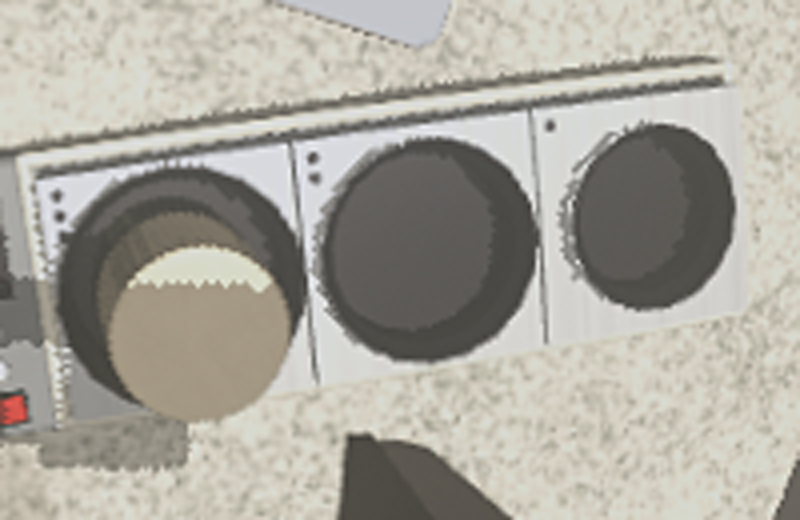

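```bash
python3 - <<'E'
from h import *
import pickle
P,im=pickle.load(open("pics/w1.pkl","rb"))
for k,u,v,z in [("large",181,289,.047),("mid",426,249,.047),("small",649,216,.047),("can",200,333,.091)]:
    print(k,onz("wrist",280+u/4,130+v/4,z,P).round(4))
for k,u,v,z in [("pad",456,12,.004),("cap",516,62,.095)]:
    print(k,onz("wrist",u,v,z,P).round(4))
E
```

```text
large [0.4301 0.0472 0.047 ]
mid [0.4665 0.0978 0.047 ]
small [0.5038 0.1481 0.047 ]
can [0.4284 0.0471 0.091 ]
pad [0.3895 0.3206 0.004 ]
cap [0.4521 0.2778 0.095 ]
```

```bash
python3 plan.py .4286 .046 .073 45 2
```

```text
from [0.4024 0.0205 0.1987] yaw 44.72 step mm 13.1 deg 0.0
[3.6, 0.0, 12.6, -0.0, 3.7, 0.1, 12.5, -0.001, 3.6, 0.0, 12.6, -0.0, 3.7, 0.1, 12.6, -0.001, 3.6, 0.0, 12.5, -0.0]
[3.7, 0.1, 12.6, -0.001, 3.6, -0.0, 12.6, -0.0, 3.7, 0.0, 12.6, -0.001, 3.6, 0.1, 12.5, -0.0, 3.6, 0.1, 12.6, -0.001]
```

>>> drive_tool(moves=[12.2,0.1,5,0,12.2,0.1,10,0,12.1,0.1,15,0,0,0,20,0,0,0,20,0])

```text
clock: 3.42
tcp_pos: [0.4271, 0.045, 0.3003]
tool_rot: [180.0, -0.0, 44.7]
contact_force: [0.3, -1.0, -0.2]
finger_gap: 1.0
```

>>> drive_tool(moves=[0,0,20,0,0,0,15,0,0,0,12,0,0,0,6,0,0,0,3,0])

```text
clock: 4.05
tcp_pos: [0.4273, 0.0449, 0.2447]
tool_rot: [180.0, -0.0, 44.7]
contact_force: [0.1, -0.4, 0.2]
finger_gap: 0.999
```

>>> drive_tool(moves=[0,0,0,0,0,0,0,0,0,0,0,0,0,0,0,0,0,0,0,0], grip=0, grip_force=15)

```text
clock: 4.68
tcp_pos: [0.4272, 0.0449, 0.2448]
tool_rot: [180.0, -0.0, 44.7]
contact_force: [-0.0, -0.6, 0.2]
finger_gap: 0.481
```

>>> drive_tool(moves=[0,0,0,0,0,0,0,0,0,0,0,0,0,0,0,0,0,0,0,0])

```text
clock: 5.3
tcp_pos: [0.4273, 0.0449, 0.2448]
tool_rot: [180.0, -0.0, 44.7]
contact_force: [0.1, 1.7, 0.9]
finger_gap: 0.424
```

>>> drive_tool(moves=[0,0,-5,0,0,0,-15,0,0,0,-25,0,0,0,-35,0,0,0,-30,0])

```text
clock: 5.92
tcp_pos: [0.4271, 0.0449, 0.357]
tool_rot: [179.9, -0.0, 44.7]
contact_force: [0.9, -0.4, -1.3]
finger_gap: 0.422
```

```bash
python3 plan.py .384 .322 .185 75 2; python3 w.py w2; python3 - <<'E'
from h import *
im=cv2.imread("pics/top0.png"); h=cv2.cvtColor(im[205:255,145:190],cv2.COLOR_BGR2HSV)
m=cv2.inRange(h,(8,110,120),(22,255,255)); M=cv2.moments(m,True); u,v=M["m10"]/M["m00"]+145,M["m01"]/M["m00"]+205
print(u,v,M["m00"],onz("top",u,v,.004))
E
```

```text
from [0.4271 0.0449 0.186 ] yaw 44.69 step mm 28.0 deg 3.0
[16.4, -22.7, 0.1, -0.053, 17.6, -21.9, 0.1, -0.053, 18.8, -20.8, 0.0, -0.053, 19.8, -19.9, 0.1, -0.053, 20.8, -18.7, 0.1, -0.052]
[21.8, -17.7, 0.1, -0.053, 22.7, -16.5, 0.1, -0.053, 23.5, -15.2, 0.1, -0.053, 24.4, -14.0, 0.0, -0.053, 25.0, -12.7, 0.1, -0.053]
168.41489361702128 229.53829787234042 470.0 [0.3851912  0.32434707 0.004     ]
```

View pics/w2.png

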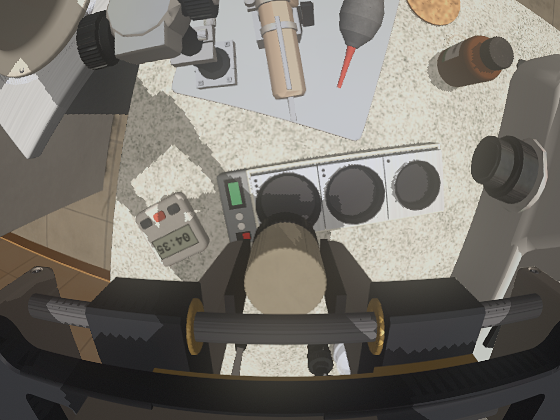

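>>> drive_tool(moves=[16.4,-22.7,0,-0.053,17.6,-21.9,0,-0.053,18.8,-20.8,0,-0.053,19.8,-19.9,0,-0.053,20.8,-18.7,0,-0.052])

```text
clock: 6.6
tcp_pos: [0.4053, 0.1843, 0.3549]
tool_rot: [180.0, -0.0, 59.9]
contact_force: [0.3, -0.2, -0.9]
finger_gap: 0.422
```

>>> drive_tool(moves=[21.8,-17.7,0,-0.053,22.7,-16.5,0,-0.053,23.5,-15.2,0,-0.053,24.4,-14,0,-0.053,25,-12.7,0,-0.053])

```text
clock: 7.22
tcp_pos: [0.3837, 0.3229, 0.3549]
tool_rot: [180.0, 0.0, 75.1]
contact_force: [-0.2, 0.1, -0.5]
finger_gap: 0.423
```

```bash
python3 plan.py .385 .323 .0485 75 1; python3 w.py w3
```

```text
from [0.3837 0.3229 0.1839] yaw 75.11 step mm 27.1 deg -0.0
[0.1, 0.2, 27.1, 0.0, 0.1, 0.3, 27.1, 0.001, 0.1, 0.2, 27.0, 0.0, 0.0, 0.2, 27.1, 0.0, 0.1, 0.3, 27.1, 0.001]
```

View pics/w3.png

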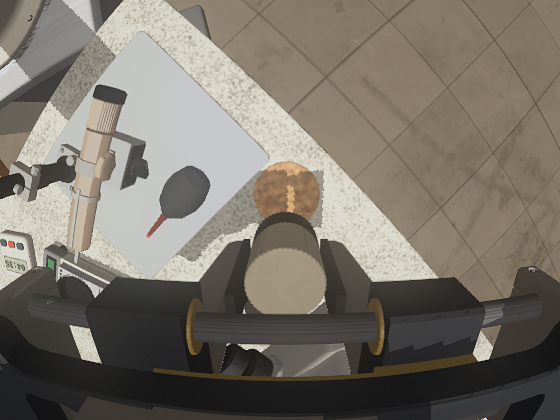

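>>> drive_tool(moves=[0.1,1,30,0,0.1,0.2,35,0,0,0,30,0,0,0,20,0,0,0,10,0])

```text
clock: 7.9
tcp_pos: [0.3849, 0.3214, 0.2287]
tool_rot: [-179.9, 0.1, 75.0]
contact_force: [-0.9, -0.3, -1.2]
finger_gap: 0.421
```

>>> drive_tool(moves=[0,0,5,0,0,0,3,0,0,0,1.5,0,0,0,0,0,0,0,0,0])

```text
clock: 8.52
tcp_pos: [0.3854, 0.322, 0.2205]
tool_rot: [180.0, -0.0, 75.0]
contact_force: [1.0, -0.0, -0.8]
finger_gap: 0.425
```

>>> drive_tool(moves=[0,0,0.5,0,0,0,0.5,0,0,0,0.5,0,0,0,0,0,0,0,0,0])

```text
clock: 9.15
tcp_pos: [0.3853, 0.3219, 0.2188]
tool_rot: [180.0, -0.0, 75.0]
contact_force: [-0.5, -0.3, -0.1]
finger_gap: 0.421
```

>>> drive_tool(moves=[0,0,0.5,0,0,0,0.5,0,0,0,0,0,0,0,0,0,0,0,0,0])

```text
clock: 9.78
tcp_pos: [0.3854, 0.322, 0.2187]
tool_rot: [-180.0, 0.0, 75.0]
contact_force: [-3.6, -2.7, 10.6]
finger_gap: 0.422
```

Contact (10 N). Release gently.

>>> drive_tool(moves=[0,0,-0.5,0,0,0,0,0,0,0,0,0,0,0,0,0,0,0,0,0], grip=0.6)

```text
clock: 10.4
tcp_pos: [0.3853, 0.3219, 0.2181]
tool_rot: [-180.0, 0.0, 75.0]
contact_force: [0.4, -0.5, 1.1]
finger_gap: 0.596
```

>>> drive_tool(moves=[0,0,0,0,0,0,-10,0,0,0,-25,0,0,0,-35,0,0,0,-40,0])

```text
clock: 11.02
tcp_pos: [0.385, 0.3218, 0.3296]
tool_rot: [-180.0, 0.0, 75.0]
contact_force: [0.1, 0.7, 0.4]
finger_gap: 0.598
```

```bash
python3 w.py w4
```

```text
(no output)
```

View pics/w4.png

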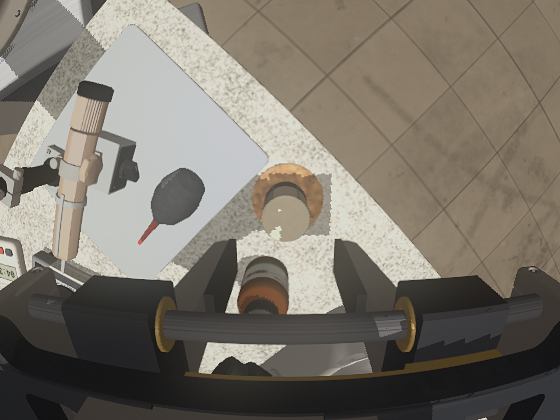

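```bash
python3 plan.py .454 .279 .18 105 1
```

```text
from [0.3868 0.3228 0.1648] yaw 75.02 step mm 16.3 deg 6.0
[-5.0, 15.3, -3.0, -0.105, -6.5, 14.7, -2.9, -0.104, -8.0, 13.9, -3.0, -0.105, -9.5, 13.0, -2.9, -0.105, -10.7, 11.9, -3.0, -0.104]
```

>>> drive_tool(moves=[-5,15.3,-3,-0.105,-6.5,14.7,-3,-0.105,-8,13.9,-3,-0.105,-9.5,13,-3,-0.105,-10.7,11.9,-3,-0.105], grip=0.85)

```text
clock: 11.7
tcp_pos: [0.4531, 0.2779, 0.3439]
tool_rot: [180.0, -0.0, 105.3]
contact_force: [-0.8, -0.3, 0.4]
finger_gap: 0.849
```

```bash
python3 w.py w5; python3 plan.py .454 .279 .046 105 1
python3 - <<'E'
from h import *
import pickle
P,_=pickle.load(open("pics/w5.pkl","rb"))
im=cv2.imread("pics/w5.png")
for i in range(36):
    a=i*np.pi/18
    for x,y,z,r,c in ((.454,.279,.095,.012,(0,255,0)),(.454,.279,.0,.023,(255,0,0))):
        q=proj("wrist",(x+r*np.cos(a),y+r*np.sin(a),z),P); cv2.circle(im,tuple(int(t) for t in q),0,c,-1)
cv2.imwrite("pics/w5b.png",im)
E
```

```text
from [0.4545 0.2771 0.1735] yaw 105.39 step mm 25.5 deg -0.1
[0.4, -0.1, 25.5, 0.001, 0.4, -0.0, 25.5, 0.002, 0.5, -0.1, 25.5, 0.001, 0.4, -0.1, 25.5, 0.002, 0.4, -0.0, 25.5, 0.001]
```

View pics/w5b.png

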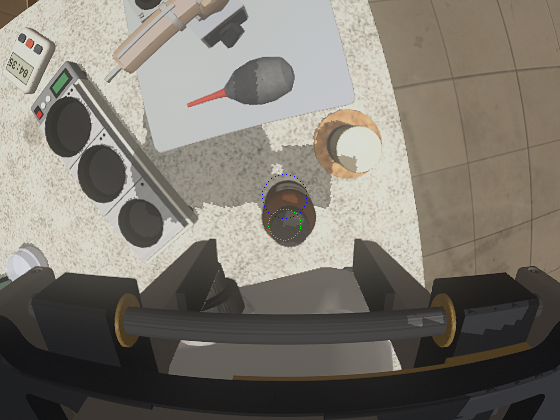

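```bash
python3 - <<'E'
import cv2
im=cv2.imread("pics/w5.png"); im=cv2.convertScaleAbs(im[150:270,210:370],alpha=1.8); cv2.imwrite("pics/w5a.png",cv2.resize(im,None,fx=5,fy=5,interpolation=cv2.INTER_CUBIC))
E
```

View pics/w5a.png

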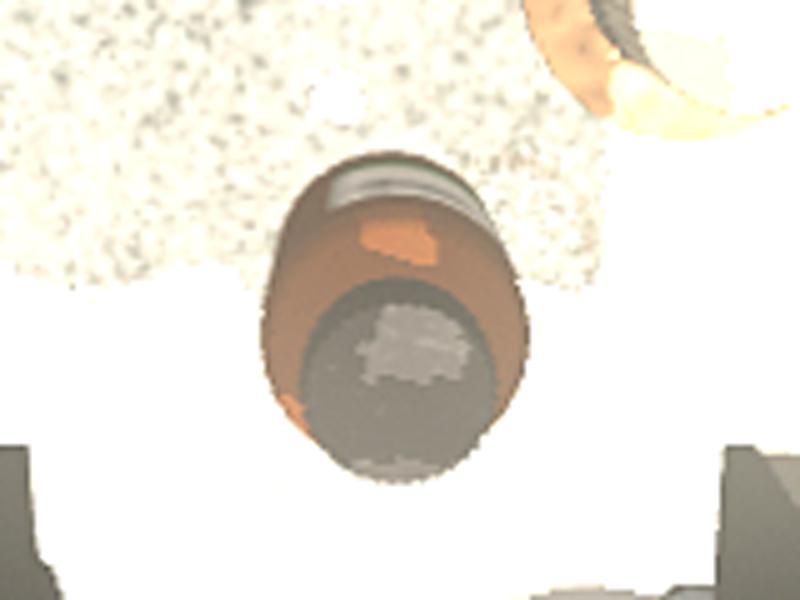

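```bash
python3 - <<'E'
from h import *
import pickle
P,im=pickle.load(open("pics/w5.pkl","rb"))
print(onz("wrist",289.8,227,.095,P))
for a in [(392,152)]: print(onz("wrist",210+a[0]/5,150+a[1]/5,0,P), "near base edge")
print(P["position"])
E
python3 plan.py .4555 .2755 .046 105 1
```

```text
[0.45456141 0.28314199 0.095     ]
[0.43644685 0.27817853 0.        ] near base edge
[0.38352926 0.25981875 0.3254025 ]
from [0.4545 0.2771 0.1735] yaw 105.39 step mm 25.5 deg -0.1
[-0.3, 0.0, 25.5, 0.001, -0.4, 0.1, 25.5, 0.002, -0.3, 0.0, 25.5, 0.001, -0.4, 0.1, 25.5, 0.002, -0.3, -0.0, 25.5, 0.001]
```

>>> drive_tool(moves=[2.4,1.5,15,0,2.4,1.4,25,0,0,0,30,0,0,0,30,0,0,0,15,0])

```text
clock: 12.38
tcp_pos: [0.4526, 0.2837, 0.2255]
tool_rot: [-179.8, 0.0, 105.0]
contact_force: [0.3, -0.4, 0.9]
finger_gap: 0.849
```

>>> drive_tool(moves=[0,0,8,0,0,0,3,0,0,0,0,0,0,0,0,0,0,0,0,0])

```text
clock: 13.0
tcp_pos: [0.4545, 0.2837, 0.2178]
tool_rot: [179.9, -0.0, 105.1]
contact_force: [0.4, 0.0, -0.5]
finger_gap: 0.857
```

>>> drive_tool(moves=[0,0,0,0,0,0,0,0,0,0,0,0,0,0,0,0,0,0,0,0], grip=0, grip_force=20)

```text
clock: 13.62
tcp_pos: [0.4543, 0.2835, 0.2172]
tool_rot: [180.0, 0.0, 105.1]
contact_force: [0.4, -0.9, -0.1]
finger_gap: 0.491
```

>>> drive_tool(moves=[0,0,0,0,0,0,0,0,0,0,0,0,0,0,0,0,0,0,0,0])

```text
clock: 14.25
tcp_pos: [0.4543, 0.2836, 0.2172]
tool_rot: [180.0, 0.0, 105.1]
contact_force: [0.1, -0.3, -0.6]
finger_gap: 0.493
```

>>> drive_tool(moves=[0,0,-8,0,0,0,-20,0,0,0,-30,0,0,0,-35,0,0,0,-35,0])

```text
clock: 14.88
tcp_pos: [0.4538, 0.2837, 0.3464]
tool_rot: [-180.0, -0.0, 105.1]
contact_force: [0.7, 0.1, -2.0]
finger_gap: 0.495
```

```bash
python3 plan.py .430 .046 .18 45 2; python3 w.py w6; python3 - <<'E'
import cv2
im=cv2.imread("pics/w6.png"); im=cv2.convertScaleAbs(im[190:320,200:360],alpha=1.8); cv2.imwrite("pics/w6a.png",cv2.resize(im,None,fx=4,fy=4,interpolation=cv2.INTER_CUBIC))
E
```

```text
from [0.4538 0.2837 0.1754] yaw 105.08 step mm 23.9 deg -6.0
[-22.3, -8.5, -0.5, 0.105, -23.1, -6.1, -0.4, 0.105, -23.6, -3.6, -0.5, 0.105, -23.9, -1.2, -0.5, 0.104, -23.8, 1.3, -0.4, 0.105]
[-23.6, 3.9, -0.5, 0.105, -23.1, 6.2, -0.5, 0.105, -22.2, 8.7, -0.4, 0.105, -21.3, 10.9, -0.5, 0.105, -19.9, 13.1, -0.5, 0.105]
```

View pics/w6a.png

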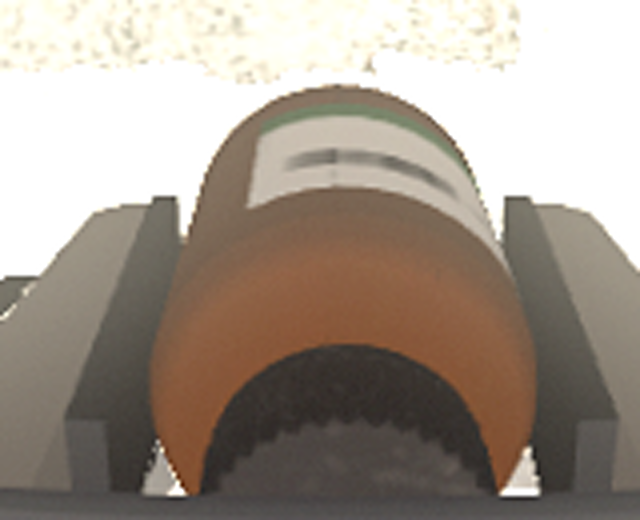

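```bash
cat > off.py <<'E'
# usage: off name u v gripheight radius : offset of held object's axis from grasp axis, tool y (mm), from bottom edge nearest the camera
from h import *
import sys,pickle
n,u,v,gh,r=sys.argv[1],*map(float,sys.argv[2:])
P,im=pickle.load(open(f"pics/{n}.pkl","rb"))
s=sensors.state(); T=R.from_euler("xyz",s["tool_rot"],degrees=True); t=np.array(s["tcp_pos"])
p=onz("wrist",u,v,t[2]-.171-gh,P); q=T.inv().apply(p-t)*1000
print("edge in tool",q.round(1),"axis y offset",round(q[1]+r,1))
E
python3 off.py w6 285.5 211.3 46.2e-3 23
```

```text
edge in tool [  1.  -23.1 217. ] axis y offset -0.1
```

>>> drive_tool(moves=[-22.3,-8.5,0,0.105,-23.1,-6.1,0,0.105,-23.6,-3.6,0,0.105,-23.9,-1.2,0,0.105,-23.8,1.3,0,0.105])

```text
clock: 15.55
tcp_pos: [0.4418, 0.1642, 0.3447]
tool_rot: [-180.0, -0.0, 74.8]
contact_force: [-1.3, -0.1, -1.0]
finger_gap: 0.487
```

>>> drive_tool(moves=[-23.6,3.9,0,0.105,-23.1,6.2,0,0.105,-22.2,8.7,0,0.105,-21.3,10.9,0,0.105,-19.9,13.1,0,0.105])

```text
clock: 16.18
tcp_pos: [0.4298, 0.0454, 0.3447]
tool_rot: [-180.0, -0.0, 44.7]
contact_force: [0.4, 0.1, -1.5]
finger_gap: 0.492
```

```bash
python3 w.py w7; python3 plan.py .430 .0465 .09 45 1
```

```text
from [0.4298 0.0436 0.1738] yaw 44.47 step mm 16.8 deg 0.1
[0.5, -0.4, 16.8, -0.002, 0.4, -0.4, 16.7, -0.002, 0.5, -0.4, 16.8, -0.002, 0.4, -0.4, 16.7, -0.001, 0.5, -0.4, 16.8, -0.002]
```

View pics/w7.png

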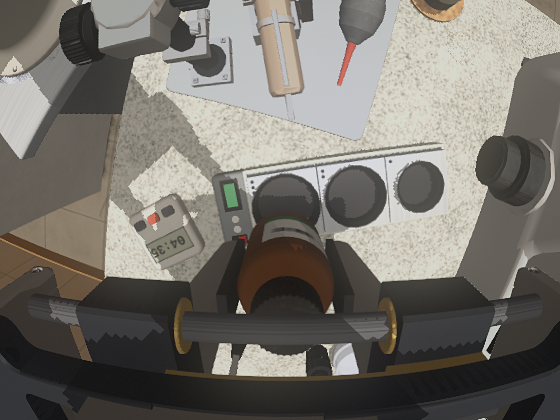

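```bash
cat > rim.py <<'E'
from h import *
import sys,pickle
n=sys.argv[1]; P,im=pickle.load(open(f"pics/{n}.pkl","rb")); im=im.copy(); s=4
x0,y0,x1,y1=map(int,sys.argv[2:6])
im=cv2.resize(im[y0:y1,x0:x1],None,fx=s,fy=s,interpolation=cv2.INTER_CUBIC)
for x,y,r in ((.430,.0465,.0295),(.467,.0975,.0275),(.504,.148,.0235)):
    for i in range(72):
        a=i*np.pi/36; q=proj("wrist",(x+r*np.cos(a),y+r*np.sin(a),.047),P)
        cv2.circle(im,tuple(int((t-o+.5)*s) for t,o in zip(q,(x0,y0))),1,(0,255,0),-1)
cv2.imwrite(f"pics/{n}r.png",im)
E
python3 rim.py w7 230 130 460 270
```

```text
(no output)
```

View pics/w7r.png

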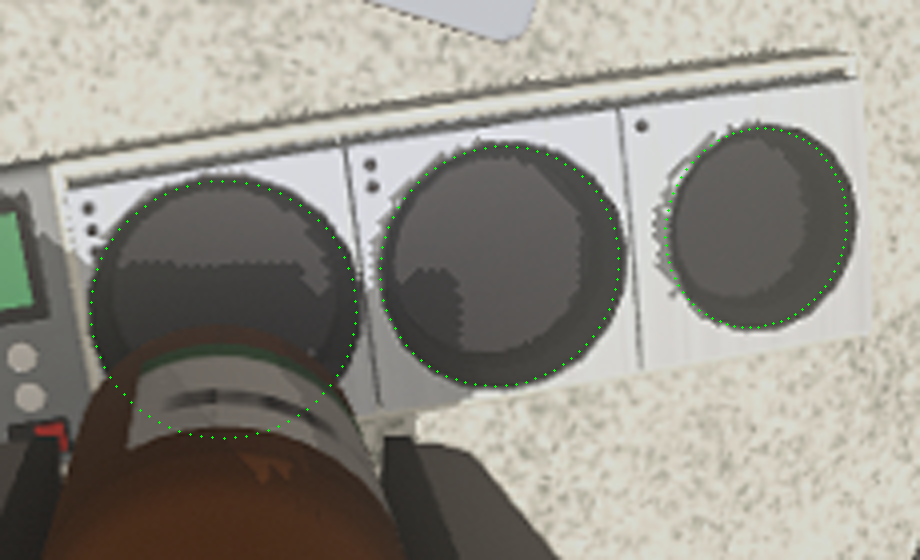

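>>> drive_tool(moves=[1.2,-1,20,0,1.1,-1,25,0,0,0,20,0,0,0,8,0,0,0,0,0])

```text
clock: 16.85
tcp_pos: [0.4303, 0.0492, 0.2719]
tool_rot: [-179.9, 0.0, 44.9]
contact_force: [0.2, -0.8, -2.1]
finger_gap: 0.488
```

```bash
python3 plan.py .430 .0465 .0785 45 1
```

```text
from [0.4303 0.0492 0.1009] yaw 44.94 step mm 4.5 deg 0.0
[-0.4, 0.4, 4.5, -0.0, -0.4, 0.3, 4.5, -0.0, -0.5, 0.4, 4.4, -0.001, -0.4, 0.3, 4.5, 0.0, -0.4, 0.4, 4.5, 0.0]
```

>>> drive_tool(moves=[0,0,3,0,0,0,0,0,0,0,0,0,0,0,0,0,0,0,0,0])

```text
clock: 17.48
tcp_pos: [0.4305, 0.049, 0.2693]
tool_rot: [180.0, -0.0, 44.9]
contact_force: [0.7, -0.3, -1.9]
finger_gap: 0.49
```

>>> drive_tool(moves=[0,0,0,0,0,0,0,0,0,0,0,0,0,0,0,0,0,0,0,0])

```text
clock: 18.1
tcp_pos: [0.4304, 0.049, 0.2692]
tool_rot: [-180.0, -0.0, 44.9]
contact_force: [-0.1, -0.1, -1.6]
finger_gap: 0.489
```

>>> drive_tool(moves=[-1,0.9,1,0,-1,0.9,2,0,0,0,3,0,0,0,3,0,0,0,2,0])

```text
clock: 18.73
tcp_pos: [0.4302, 0.0464, 0.2579]
tool_rot: [-180.0, 0.0, 44.9]
contact_force: [0.6, 0.4, -1.2]
finger_gap: 0.49
```

>>> drive_tool(moves=[0,0,2,0,0,0,2,0,0,0,2,0,0,0,2,0,0,0,0,0])

```text
clock: 19.35
tcp_pos: [0.4302, 0.0464, 0.2499]
tool_rot: [-180.0, 0.0, 44.9]
contact_force: [-0.1, 0.0, -3.1]
finger_gap: 0.492
```

Bottom ≈ 32.7 mm, floor at 30; no side load.

>>> drive_tool(moves=[0,0,1,0,0,0,1,0,0,0,0.5,0,0,0,0,0,0,0,0,0])

```text
clock: 19.98
tcp_pos: [0.4303, 0.0464, 0.2477]
tool_rot: [-180.0, -0.0, 44.9]
contact_force: [-0.3, 1.4, -0.7]
finger_gap: 0.49
```

>>> drive_tool(moves=[0,0,0.5,0,0,0,0.5,0,0,0,0,0,0,0,0,0,0,0,0,0])

```text
clock: 20.6
tcp_pos: [0.4304, 0.0464, 0.2472]
tool_rot: [-180.0, 0.0, 44.9]
contact_force: [-4.2, 1.7, 5.1]
finger_gap: 0.491
```

Contact on the floor at the expected height (.2472). Release and lift.

>>> drive_tool(moves=[0,0,0,0,0,0,0,0,0,0,0,0,0,0,0,0,0,0,0,0], grip=0.7)

```text
clock: 21.22
tcp_pos: [0.4303, 0.0463, 0.2467]
tool_rot: [180.0, -0.0, 44.9]
contact_force: [-0.2, -0.2, 0.1]
finger_gap: 0.699
```

>>> drive_tool(moves=[0,0,-10,0,0,0,-25,0,0,0,-40,0,0,0,-40,0,0,0,-30,0])

```text
clock: 21.85
tcp_pos: [0.4303, 0.0463, 0.3944]
tool_rot: [179.9, -0.1, 44.9]
contact_force: [0.5, 0.1, -0.8]
finger_gap: 0.7
```

>>> drive_tool(moves=[0,0,0,0,0,0,0,0,0,0,0,0,0,0,0,0,0,0,0,0])

```text
clock: 22.48
tcp_pos: [0.4302, 0.0463, 0.3912]
tool_rot: [-179.9, 0.0, 44.9]
contact_force: [0.0, 0.8, 0.5]
finger_gap: 0.695
```

```bash
python3 w.py w8; python3 plan.py .31 -.04 .235 45 1
```

```text
from [0.4302 0.0463 0.2203] yaw 44.92 step mm 29.7 deg 0.0
[-29.2, -4.8, -2.9, -0.0, -29.2, -4.7, -2.9, -0.001, -29.3, -4.8, -3.0, 0.0, -29.2, -4.8, -2.9, -0.0, -29.2, -4.8, -2.9, -0.0]
```

View pics/w8.png

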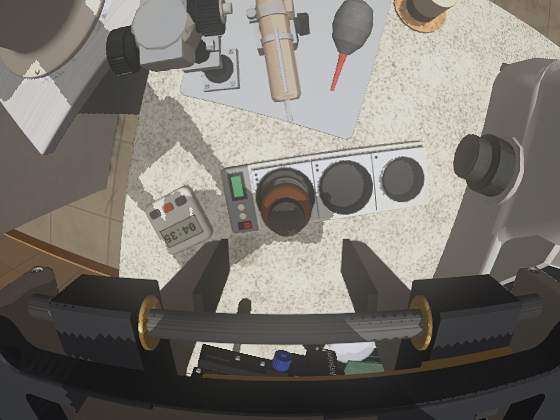

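```bash
python3 - <<'E'
from h import *
for z in (0,.1,.2,.3,.4): print(z,[onz("top",*p,z)[:2].round(3) for p in ((368,164),(341,174),(336,198),(397.8,193.4),(363.8,215.2))])
E
python3 - <<'E'
import cv2
im=cv2.imread("pics/scene0.png"); im=im[40:220,220:400]; cv2.imwrite("pics/s3.png",cv2.resize(im,None,fx=3.3,fy=3.3,interpolation=cv2.INTER_CUBIC))
E
```

```text
0 [array([ 0.553, -0.242]), array([ 0.527, -0.165]), array([ 0.46 , -0.149]), array([ 0.468, -0.322]), array([ 0.41 , -0.224])]
0.1 [array([ 0.538, -0.221]), array([ 0.514, -0.151]), array([ 0.452, -0.136]), array([ 0.459, -0.294]), array([ 0.406, -0.205])]
0.2 [array([ 0.522, -0.2  ]), array([ 0.5  , -0.137]), array([ 0.445, -0.123]), array([ 0.451, -0.266]), array([ 0.403, -0.186])]
0.3 [array([ 0.506, -0.179]), array([ 0.487, -0.122]), array([ 0.437, -0.11 ]), array([ 0.442, -0.238]), array([ 0.399, -0.166])]
0.4 [array([ 0.49 , -0.158]), array([ 0.473, -0.108]), array([ 0.429, -0.097]), array([ 0.434, -0.211]), array([ 0.395, -0.147])]
```

View pics/s3.png

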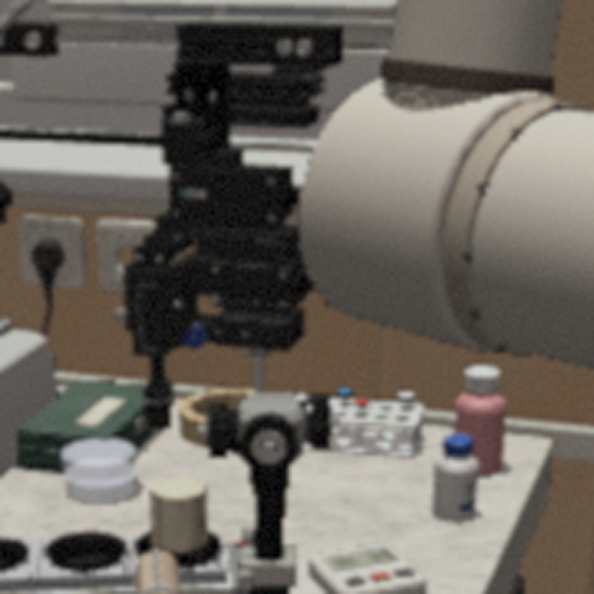

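>>> drive_tool(moves=[-29.2,-4.8,-3,0,-29.2,-4.8,-3,0,-29.2,-4.8,-3,0,-29.2,-4.8,-3,0,-29.2,-4.8,-3,0])

```text
clock: 23.15
tcp_pos: [0.3092, -0.0401, 0.4068]
tool_rot: [180.0, 0.0, 44.9]
contact_force: [-0.0, -0.1, 0.4]
finger_gap: 0.702
```

```bash
python3 plan.py .31 -.20 .235 5 1
```

```text
from [ 0.3092 -0.0401  0.2358] yaw 44.95 step mm 32.0 deg -8.0
[-22.5, 22.7, 0.2, 0.139, -19.1, 25.7, 0.1, 0.14, -15.3, 28.0, 0.2, 0.139, -11.3, 30.0, 0.1, 0.14, -7.0, 31.2, 0.2, 0.139]
```

>>> drive_tool(moves=[-22.5,22.7,0,0.139,-19.1,25.7,0,0.14,-15.3,28,0,0.139,-11.3,30,0,0.14,-7,31.2,0,0.139])

```text
clock: 23.78
tcp_pos: [0.3106, -0.2008, 0.4067]
tool_rot: [180.0, -0.0, 4.7]
contact_force: [-0.5, 0.2, -0.6]
finger_gap: 0.698
```

```bash
python3 plan.py .40 -.295 .20 5 1
```

```text
from [ 0.3106 -0.2008  0.2357] yaw 4.7 step mm 26.9 deg 0.1
[16.3, 20.2, 7.1, -0.001, 16.2, 20.3, 7.2, -0.001, 16.3, 20.3, 7.1, -0.001, 16.2, 20.3, 7.2, -0.001, 16.2, 20.3, 7.1, -0.001]
```

>>> drive_tool(moves=[16.3,20.3,7,0,16.3,20.3,7,0,16.3,20.3,7,0,16.3,20.3,7,0,16.3,20.3,7,0], grip=0.85)

```text
clock: 24.4
tcp_pos: [0.4014, -0.2944, 0.3712]
tool_rot: [-180.0, 0.0, 5.0]
contact_force: [1.1, -0.3, 0.8]
finger_gap: 0.851
```

```bash
python3 plan.py .46 -.2975 .18 5 1
```

```text
from [ 0.4014 -0.2944  0.2002] yaw 4.98 step mm 12.4 deg 0.0
[11.6, 1.6, 4.0, -0.0, 11.7, 1.7, 4.1, -0.0, 11.6, 1.6, 4.0, -0.0, 11.6, 1.7, 4.1, -0.0, 11.6, 1.6, 4.0, -0.0]
```

>>> drive_tool(moves=[14,2,5,0,15,2,5,0,15,2.2,5,0,14,2,5,0,0,0,0,0])

```text
clock: 25.02
tcp_pos: [0.4598, -0.2963, 0.3512]
tool_rot: [-179.9, 0.0, 5.0]
contact_force: [-0.2, -0.4, -0.6]
finger_gap: 0.851
```

>>> drive_tool(moves=[0,0,0,0,0,0,0,0,0,0,0,0,0,0,0,0,0,0,0,0])

```text
clock: 25.65
tcp_pos: [0.4592, -0.2969, 0.3518]
tool_rot: [180.0, -0.0, 5.0]
contact_force: [-1.0, -0.3, -0.4]
finger_gap: 0.848
```

```bash
python3 w.py w9
```

```text
(no output)
```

View pics/w9.png

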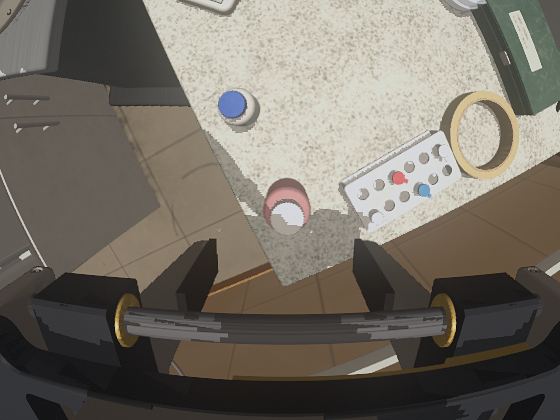

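```bash
python3 - <<'E'
from h import *
import pickle
P,_=pickle.load(open("pics/w9.pkl","rb")); im=cv2.imread("pics/w9.png")
c=im[80:250,210:330]; cv2.imwrite("pics/w9a.png",cv2.resize(c,None,fx=3.5,fy=3.5,interpolation=cv2.INTER_CUBIC))
h=cv2.cvtColor(im,cv2.COLOR_BGR2HSV)
def cen(m,x0,y0,x1,y1):
    k=np.zeros_like(m); k[y0:y1,x0:x1]=m[y0:y1,x0:x1]; ys,xs=np.nonzero(k); return xs.mean(),ys.mean(),xs.min(),xs.max(),ys.min(),ys.max(),len(xs)
b=cen(cv2.inRange(h,(105,90,60),(130,255,255)),205,80,270,135); print("blue",b,onz("wrist",b[0],b[1],.065,P))
E
```

```text
blue (np.float64(231.24954128440368), np.float64(103.68807339449542), np.int64(218), np.int64(244), np.int64(91), np.int64(117), 545) [ 0.40723251 -0.20947562  0.065     ]
```

View pics/w9a.png

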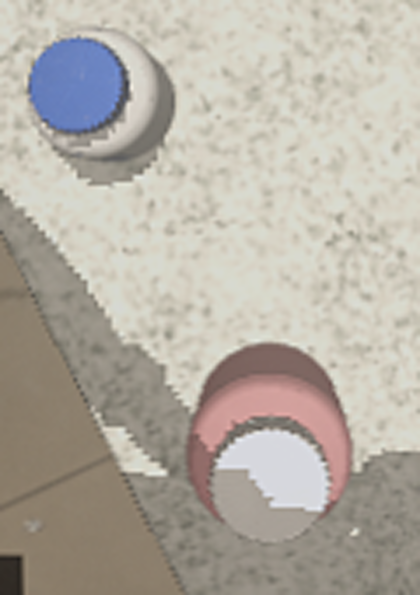

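```bash
python3 - <<'E'
from h import *
import pickle
P,_=pickle.load(open("pics/w9.pkl","rb"))
print(onz("wrist",287.1,218.6,.087,P), onz("wrist",286.6,178,.0,P)); print(sensors.state()["tcp_pos"])
E
python3 plan.py .4615 -.2965 .044 5 1
```

```text
[ 0.4606523  -0.29651415  0.087     ] [ 0.45906196 -0.27840122  0.        ]
[ 0.4592071  -0.29686463  0.35174836]
from [ 0.4592 -0.2969  0.1807] yaw 4.98 step mm 27.4 deg 0.0
[0.5, -0.0, 27.3, -0.0, 0.4, -0.1, 27.4, -0.0, 0.5, -0.0, 27.3, -0.0, 0.4, -0.0, 27.4, -0.0, 0.5, -0.1, 27.3, -0.0]
```

>>> drive_tool(moves=[1,0.6,25,0,0,0,35,0,0,0,35,0,0,0,25,0,0,0,12,0])

```text
clock: 26.32
tcp_pos: [0.4599, -0.297, 0.2182]
tool_rot: [-179.9, 0.1, 5.0]
contact_force: [0.2, -0.7, 0.9]
finger_gap: 0.848
```

>>> drive_tool(moves=[0,0,5,0,0,0,1.5,0,0,0,0,0,0,0,0,0,0,0,0,0], grip=0, grip_force=18)

```text
clock: 26.95
tcp_pos: [0.4606, -0.2976, 0.214]
tool_rot: [179.9, -0.1, 5.0]
contact_force: [-0.4, -0.1, 2.6]
finger_gap: 0.447
```

>>> drive_tool(moves=[0,0,0,0,0,0,0,0,0,0,0,0,0,0,0,0,0,0,0,0])

```text
clock: 27.58
tcp_pos: [0.4606, -0.2977, 0.2139]
tool_rot: [179.9, -0.0, 5.0]
contact_force: [0.2, 0.7, 5.6]
finger_gap: 0.448
```

>>> drive_tool(moves=[0,0,-8,0,0,0,-20,0,0,0,-35,0,0,0,-50,0,0,0,-50,0])

```text
clock: 28.2
tcp_pos: [0.4599, -0.297, 0.3772]
tool_rot: [-179.9, 0.1, 5.0]
contact_force: [0.7, -1.0, -1.1]
finger_gap: 0.447
```

>>> drive_tool(moves=[0,0,-5,0,0,0,0,0,0,0,0,0,0,0,0,0,0,0,0,0])

```text
clock: 28.82
tcp_pos: [0.4602, -0.2973, 0.3802]
tool_rot: [-179.9, 0.1, 5.0]
contact_force: [-0.1, -0.0, -1.1]
finger_gap: 0.45
```

```bash
python3 w.py w10; python3 plan.py .31 -.22 .21 5 1; python3 - <<'E'
import cv2
im=cv2.imread("pics/w10.png"); im=cv2.convertScaleAbs(im[190:320,200:360],alpha=1.4); cv2.imwrite("pics/w10a.png",cv2.resize(im,None,fx=4,fy=4,interpolation=cv2.INTER_CUBIC))
E
```

```text
from [ 0.4602 -0.2973  0.2095] yaw 4.98 step mm 33.8 deg 0.0
[-28.6, -18.0, -0.1, -0.0, -28.6, -18.0, -0.0, -0.0, -28.6, -18.0, -0.1, -0.0, -28.6, -18.0, -0.0, -0.0, -28.5, -18.1, -0.1, -0.0]
```

View pics/w10a.png

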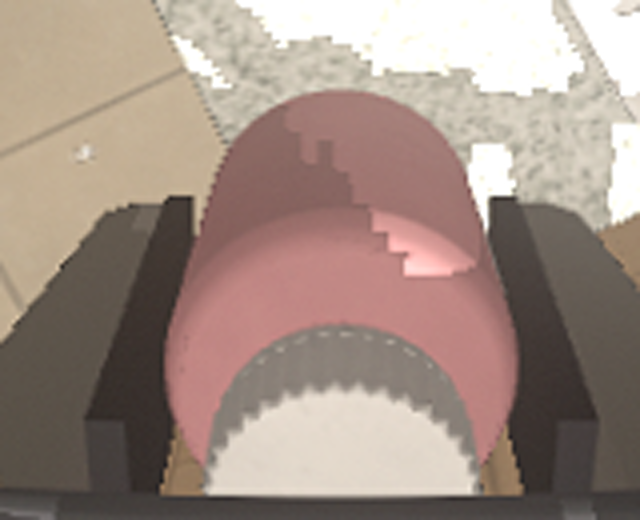

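```bash
python3 off.py w10 285.5 212.8 .0429 .021 ; sed -i 's/,round(q\[1\]+r,1)/,round(q[1]+r*1000,1)/' off.py; python3 plan.py .30 -.22 .21 35 1
```

```text
edge in tool [ 1.000e-01 -1.920e+01  2.139e+02] axis y offset -19.2
from [ 0.4602 -0.2973  0.2095] yaw 4.98 step mm 35.6 deg 6.0
[-30.6, -18.2, -0.1, -0.105, -28.5, -21.3, -0.0, -0.105, -26.1, -24.1, -0.1, -0.104, -23.5, -26.8, -0.0, -0.105, -20.5, -29.0, -0.1, -0.105]
```

>>> drive_tool(moves=[-30.6,-18.2,0,-0.105,-28.5,-21.3,0,-0.105,-26.1,-24.1,0,-0.105,-23.5,-26.8,0,-0.105,-20.5,-29,0,-0.105])

```text
clock: 29.5
tcp_pos: [0.2991, -0.2195, 0.3811]
tool_rot: [180.0, 0.0, 35.3]
contact_force: [-0.6, 0.2, -0.4]
finger_gap: 0.448
```

```bash
python3 plan.py .305 -.03 .21 35 1
```

```text
from [ 0.2991 -0.2195  0.2101] yaw 35.28 step mm 37.9 deg -0.1
[22.9, -30.3, 0.0, 0.001, 22.8, -30.3, 0.0, 0.001, 22.8, -30.3, 0.1, 0.001, 22.7, -30.3, -0.0, 0.001, 22.8, -30.4, -0.0, 0.001]
```

>>> drive_tool(moves=[22.8,-30.3,0,0,22.8,-30.3,0,0,22.8,-30.3,0,0,22.8,-30.3,0,0,22.8,-30.3,0,0])

```text
clock: 30.12
tcp_pos: [0.3061, -0.0295, 0.3813]
tool_rot: [180.0, -0.0, 35.0]
contact_force: [0.4, 1.1, -0.9]
finger_gap: 0.452
```

```bash
python3 plan.py .467 .0975 .21 9 2
```

```text
from [ 0.3061 -0.0295  0.2103] yaw 35.03 step mm 20.5 deg -2.6
[20.5, -1.2, 0.0, 0.045, 20.4, -2.0, 0.1, 0.046, 20.2, -3.1, 0.0, 0.045, 20.1, -3.9, 0.1, 0.046, 20.0, -4.8, 0.0, 0.045]
[19.6, -5.8, 0.0, 0.046, 19.4, -6.6, 0.1, 0.045, 19.1, -7.5, 0.0, 0.045, 18.7, -8.4, 0.1, 0.046, 18.3, -9.2, 0.0, 0.045]
```

>>> drive_tool(moves=[20.5,-1.2,0,0.045,20.4,-2,0,0.046,20.2,-3.1,0,0.045,20.1,-3.9,0,0.046,20,-4.8,0,0.045])

```text
clock: 30.75
tcp_pos: [0.3873, 0.0334, 0.3812]
tool_rot: [180.0, -0.0, 22.0]
contact_force: [-0.1, -0.6, -0.7]
finger_gap: 0.447
```

>>> drive_tool(moves=[19.6,-5.8,0,0.046,19.4,-6.6,0,0.045,19.1,-7.5,0,0.045,18.7,-8.4,0,0.046,18.3,-9.2,0,0.045])

```text
clock: 31.38
tcp_pos: [0.4676, 0.0969, 0.3811]
tool_rot: [-180.0, 0.0, 9.0]
contact_force: [0.4, -0.8, -1.1]
finger_gap: 0.452
```

>>> drive_tool(moves=[0,0,20,0,0,0,20,0,0,0,10,0,0,0,0,0,0,0,0,0])

```text
clock: 32.0
tcp_pos: [0.4674, 0.0964, 0.3321]
tool_rot: [180.0, -0.1, 9.0]
contact_force: [-0.2, -0.5, -1.6]
finger_gap: 0.453
```

```bash
python3 w.py w11; python3 rim.py w11 180 110 380 270; python3 plan.py .467 .0975 .09 9 1
```

```text
from [0.4675 0.0964 0.1612] yaw 9.05 step mm 14.2 deg -0.0
[-0.1, -0.2, 14.2, 0.0, -0.1, -0.3, 14.3, 0.0, -0.1, -0.2, 14.2, 0.001, -0.0, -0.2, 14.2, -0.0, -0.1, -0.3, 14.3, -0.0]
```

View pics/w11r.png

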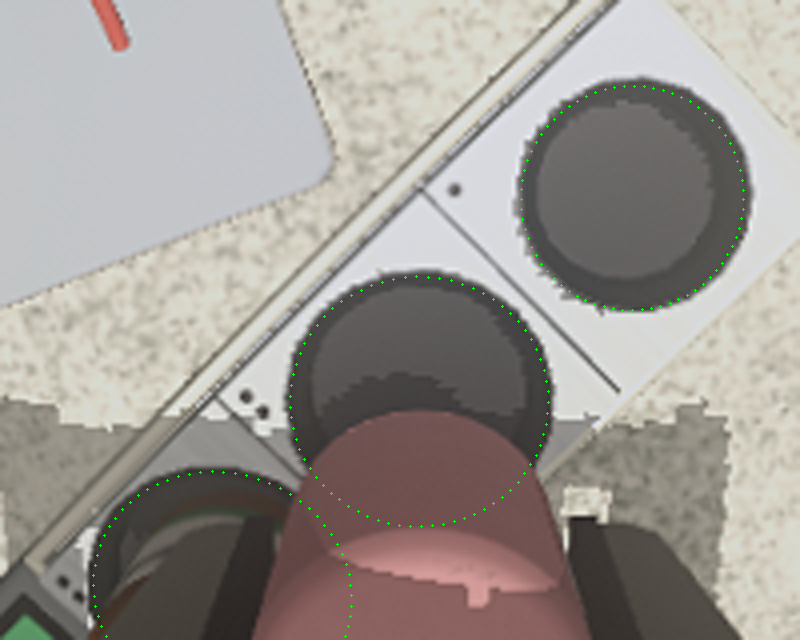

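>>> drive_tool(moves=[0,-1.5,20,0,0,-1.5,25,0,0,0,18,0,0,0,6,0,0,0,0,0])

```text
clock: 32.67
tcp_pos: [0.4669, 0.0994, 0.2627]
tool_rot: [180.0, -0.0, 9.1]
contact_force: [0.0, -0.3, -0.5]
finger_gap: 0.45
```

>>> drive_tool(moves=[0,0,2,0,0,0,2,0,0,0,0,0,0,0,0,0,0,0,0,0])

```text
clock: 33.3
tcp_pos: [0.4667, 0.0994, 0.2583]
tool_rot: [180.0, -0.0, 9.1]
contact_force: [-1.0, 0.4, -1.0]
finger_gap: 0.447
```

>>> drive_tool(moves=[0,0,2,0,0,0,2,0,0,0,2,0,0,0,2,0,0,0,0,0])

```text
clock: 33.92
tcp_pos: [0.4665, 0.0994, 0.25]
tool_rot: [-180.0, 0.0, 9.1]
contact_force: [-0.2, 0.5, -0.6]
finger_gap: 0.449
```

>>> drive_tool(moves=[0,0,2,0,0,0,2,0,0,0,1,0,0,0,0,0,0,0,0,0])

```text
clock: 34.55
tcp_pos: [0.4667, 0.0994, 0.2452]
tool_rot: [180.0, -0.0, 9.1]
contact_force: [0.2, 0.2, -1.2]
finger_gap: 0.449
```

>>> drive_tool(moves=[0,0,0.5,0,0,0,0.5,0,0,0,0.5,0,0,0,0,0,0,0,0,0])

```text
clock: 35.17
tcp_pos: [0.4667, 0.0994, 0.244]
tool_rot: [180.0, -0.0, 9.1]
contact_force: [-1.6, 0.8, 3.1]
finger_gap: 0.45
```

Floor contact at .244 (expected .2439). Release and lift.

>>> drive_tool(moves=[0,0,0,0,0,0,0,0,0,0,0,0,0,0,0,0,0,0,0,0], grip=0.58)

```text
clock: 35.8
tcp_pos: [0.4666, 0.0994, 0.2437]
tool_rot: [-180.0, 0.0, 9.1]
contact_force: [-0.4, 0.3, 0.4]
finger_gap: 0.58
```

>>> drive_tool(moves=[0,0,-10,0,0,0,-25,0,0,0,-40,0,0,0,-40,0,0,0,-40,0])

```text
clock: 36.42
tcp_pos: [0.4664, 0.0994, 0.4008]
tool_rot: [180.0, -0.1, 9.1]
contact_force: [0.3, 1.0, -0.1]
finger_gap: 0.579
```

>>> drive_tool(moves=[0,0,0,0,0,0,0,0,0,0,0,0,0,0,0,0,0,0,0,0])

```text
clock: 37.05
tcp_pos: [0.4665, 0.0994, 0.3981]
tool_rot: [-180.0, 0.1, 9.1]
contact_force: [-0.3, -0.6, -0.5]
finger_gap: 0.578
```

```bash
python3 w.py w12; python3 plan.py .305 -.03 .225 35 2
```

```text
from [0.4666 0.0994 0.2273] yaw 9.05 step mm 20.7 deg 2.6
[-18.0, 10.2, 0.2, -0.045, -18.4, 9.5, 0.3, -0.046, -18.9, 8.5, 0.2, -0.045, -19.2, 7.7, 0.3, -0.045, -19.5, 6.8, 0.2, -0.045]
[-19.9, 6.0, 0.2, -0.046, -20.1, 5.0, 0.3, -0.045, -20.2, 4.1, 0.2, -0.045, -20.5, 3.2, 0.2, -0.046, -20.6, 2.3, 0.3, -0.045]
```

View pics/w12.png

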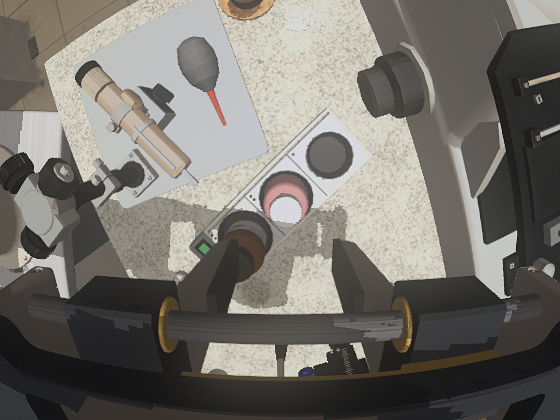

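```bash
python3 plan.py .305 -.03 .225 75 2
```

```text
from [0.4666 0.0994 0.2273] yaw 9.05 step mm 20.7 deg 6.6
[-18.0, 10.2, 0.2, -0.115, -19.0, 8.1, 0.3, -0.115, -19.9, 5.9, 0.2, -0.115, -20.4, 3.5, 0.3, -0.115, -20.7, 1.2, 0.2, -0.116]
[-20.6, -1.2, 0.2, -0.115, -20.4, -3.6, 0.3, -0.115, -19.9, -5.9, 0.2, -0.115, -19.0, -8.1, 0.2, -0.115, -18.0, -10.3, 0.3, -0.115]
```

>>> drive_tool(moves=[-18,10.2,0,-0.115,-19,8.1,0,-0.115,-19.9,5.9,0,-0.115,-20.4,3.5,0,-0.115,-20.7,1.2,0,-0.115])

```text
clock: 37.72
tcp_pos: [0.3853, 0.0344, 0.3986]
tool_rot: [-180.0, 0.0, 42.2]
contact_force: [0.1, 0.3, 0.5]
finger_gap: 0.583
```

>>> drive_tool(moves=[-20.6,-1.2,0,-0.115,-20.4,-3.6,0,-0.115,-19.9,-5.9,0,-0.115,-19,-8.1,0,-0.115,-18,-10.3,0,-0.115])

```text
clock: 38.35
tcp_pos: [0.3044, -0.0302, 0.3987]
tool_rot: [180.0, 0.0, 75.2]
contact_force: [-0.8, -0.5, -0.3]
finger_gap: 0.579
```

```bash
python3 plan.py .33 -.20 .2 115 1
```

```text
from [ 0.3044 -0.0302  0.2277] yaw 75.17 step mm 34.8 deg 8.0
[-31.5, 13.6, 5.5, -0.139, -33.1, 9.2, 5.6, -0.139, -34.1, 4.4, 5.5, -0.139, -34.3, -0.3, 5.6, -0.139, -34.0, -5.0, 5.5, -0.139]
```

>>> drive_tool(moves=[-31.5,13.6,5.5,-0.139,-33.1,9.2,5.5,-0.139,-34.1,4.4,5.5,-0.139,-34.3,-0.3,5.5,-0.139,-34,-5,5.5,-0.139], grip=0.8)

```text
clock: 38.98
tcp_pos: [0.3299, -0.201, 0.371]
tool_rot: [180.0, 0.0, 115.0]
contact_force: [0.4, 0.8, 0.3]
finger_gap: 0.801
```

```bash
python3 plan.py .4075 -.21 .16 115 1; python3 -c "
from h import *
print(sensors.state()['q'].round(1))"
```

```text
from [ 0.3299 -0.201   0.2   ] yaw 115.0 step mm 17.6 deg -0.0
[-8.2, 13.3, 8.0, 0.0, -8.2, 13.3, 8.0, 0.0, -8.2, 13.3, 8.0, 0.0, -8.2, 13.3, 8.0, 0.0, -8.2, 13.3, 8.0, 0.0]
[ -49.4  -19.6  122.     0.    77.6 -164.4]
```

>>> drive_tool(moves=[-10,16.6,10,0,-11,16.6,10,0,-10,16.6,10,0,-10,16.7,10,0,0,0,0,0])

```text
clock: 39.6
tcp_pos: [0.4078, -0.209, 0.3304]
tool_rot: [-180.0, -0.1, 114.8]
contact_force: [-0.1, -0.0, 0.5]
finger_gap: 0.8
```

>>> drive_tool(moves=[0,0,0,0,0,0,0,0,0,0,0,0,0,0,0,0,0,0,0,0])

```text
clock: 40.22
tcp_pos: [0.4074, -0.2092, 0.3313]
tool_rot: [180.0, 0.0, 114.8]
contact_force: [0.5, 0.5, -0.9]
finger_gap: 0.801
```

```bash
python3 w.py w13; python3 - <<'E'
from h import *
import pickle
P,_=pickle.load(open("pics/w13.pkl","rb")); im=cv2.imread("pics/w13.png")
c=im[140:280,210:370]; cv2.imwrite("pics/w13a.png",cv2.resize(c,None,fx=4,fy=4,interpolation=cv2.INTER_CUBIC))
h=cv2.cvtColor(im,cv2.COLOR_BGR2HSV); m=cv2.inRange(h,(105,90,40),(130,255,255)); m[:140]=0;m[290:]=0; m[:,:200]=0; m[:,380:]=0
ys,xs=np.nonzero(m); print(xs.min(),xs.max(),ys.min(),ys.max(),len(xs)); print(onz("wrist",(xs.min()+xs.max())/2,(ys.min()+ys.max())/2,.065,P)); print(sensors.state()["tcp_pos"])
E
```

```text
272 295 204 230 86
[ 0.40746311 -0.20930573  0.065     ]
[ 0.40739735 -0.20916302  0.33126462]
```

View pics/w13.png

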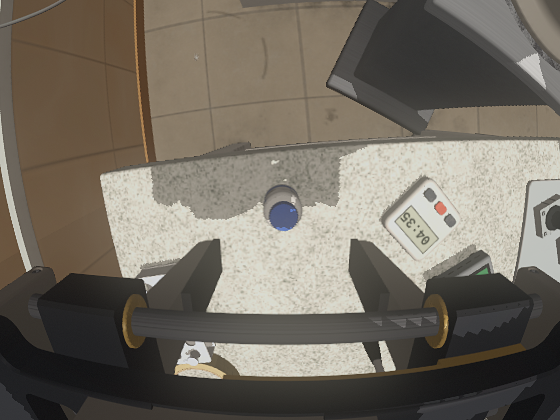

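View pics/w13a.png

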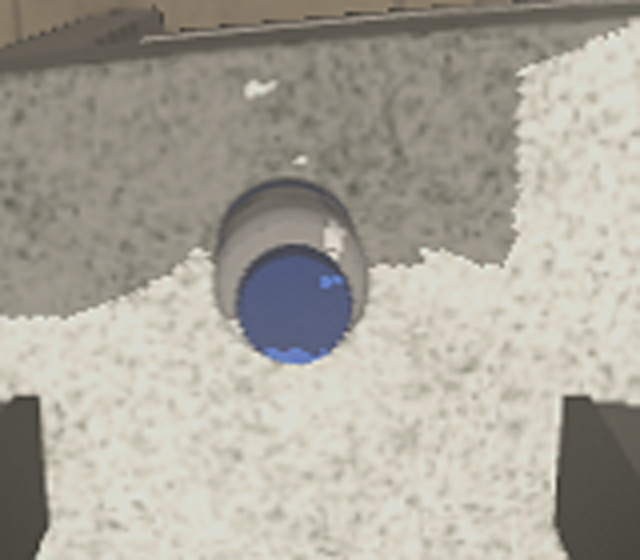

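```bash
python3 off.py w13 281.2 185 .1603 .017
```

```text
edge in tool [ -2.6 -13.7 331.3] axis y offset 3.3
```

>>> drive_tool(moves=[0,0,20,0,0,0,30,0,0,0,30,0,0,0,22,0,0,0,12,0])

```text
clock: 40.9
tcp_pos: [0.4072, -0.2089, 0.2161]
tool_rot: [-180.0, -0.1, 114.8]
contact_force: [0.0, 0.2, 1.0]
finger_gap: 0.804
```

>>> drive_tool(moves=[0,0,4,0,0,0,2,0,0,0,0,0,0,0,0,0,0,0,0,0])

```text
clock: 41.52
tcp_pos: [0.4076, -0.2093, 0.2115]
tool_rot: [180.0, 0.0, 114.8]
contact_force: [0.1, -0.3, -0.5]
finger_gap: 0.796
```

>>> drive_tool(moves=[0,1,1.5,0,0,0,0,0,0,0,0,0,0,0,0,0,0,0,0,0], grip=0, grip_force=15)

```text
clock: 42.15
tcp_pos: [0.4084, -0.2088, 0.2097]
tool_rot: [180.0, 0.0, 114.8]
contact_force: [0.6, 0.0, 0.6]
finger_gap: 0.361
```

>>> drive_tool(moves=[0,0,0,0,0,0,0,0,0,0,0,0,0,0,0,0,0,0,0,0])

```text
clock: 42.78
tcp_pos: [0.4084, -0.2088, 0.2097]
tool_rot: [180.0, 0.0, 114.8]
contact_force: [0.2, -1.3, -0.1]
finger_gap: 0.364
```

>>> drive_tool(moves=[0,0,-8,0,0,0,-20,0,0,0,-35,0,0,0,-50,0,0,0,-40,0])

```text
clock: 43.4
tcp_pos: [0.4082, -0.2086, 0.365]
tool_rot: [180.0, 0.1, 114.8]
contact_force: [0.4, -0.3, -1.9]
finger_gap: 0.361
```

>>> drive_tool(moves=[0,0,0,0,0,0,0,0,0,0,0,0,0,0,0,0,0,0,0,0])

```text
clock: 44.02
tcp_pos: [0.4082, -0.2086, 0.362]
tool_rot: [-180.0, -0.1, 114.8]
contact_force: [-0.1, 0.1, -0.4]
finger_gap: 0.361
```

```bash
python3 w.py w14; python3 plan.py .32 -.20 .2 110 1; python3 - <<'E'
import cv2
im=cv2.imread("pics/w14.png"); im=cv2.convertScaleAbs(im[190:320,200:360],alpha=1.4); cv2.imwrite("pics/w14a.png",cv2.resize(im,None,fx=4,fy=4,interpolation=cv2.INTER_CUBIC))
E
```

```text
from [ 0.4083 -0.2087  0.1912] yaw 114.76 step mm 17.8 deg -1.0
[9.0, -15.3, -1.7, 0.017, 8.7, -15.5, -1.8, 0.016, 8.5, -15.5, -1.7, 0.017, 8.2, -15.8, -1.8, 0.016, 7.9, -15.8, -1.7, 0.017]
```

View pics/w14a.png

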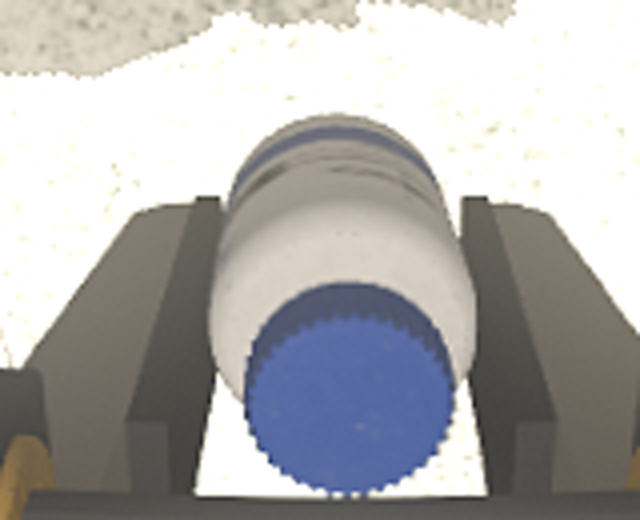

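```bash
python3 off.py w14 284.5 218.2 .0387 .017;  python3 off.py w14 287.5 291 -.0263 0; python3 plan.py .32 -.20 .2 110 1
```

```text
edge in tool [  0.8 -15.7 209.7] axis y offset 1.3
edge in tool [  2.1  -1.4 144.7] axis y offset -1.4
from [ 0.4083 -0.2087  0.1912] yaw 114.76 step mm 17.8 deg -1.0
[9.0, -15.3, -1.7, 0.017, 8.7, -15.5, -1.8, 0.016, 8.5, -15.5, -1.7, 0.017, 8.2, -15.8, -1.8, 0.016, 7.9, -15.8, -1.7, 0.017]
```

>>> drive_tool(moves=[9,-15.3,-8,0.017,8.7,-15.5,-8,0.016,8.5,-15.5,-8,0.017,8.2,-15.8,-8,0.016,7.9,-15.8,-8,0.017])

```text
clock: 44.7
tcp_pos: [0.3195, -0.1999, 0.4029]
tool_rot: [-180.0, -0.0, 110.0]
contact_force: [-0.2, -0.1, -0.9]
finger_gap: 0.364
```

```bash
python3 plan.py .31 -.03 .235 110 1
```

```text
from [ 0.3195 -0.1999  0.2319] yaw 109.98 step mm 34.0 deg 0.0
[32.6, 9.8, -0.6, -0.0, 32.6, 9.8, -0.6, -0.0, 32.6, 9.9, -0.7, -0.0, 32.6, 9.8, -0.6, -0.0, 32.6, 9.8, -0.6, -0.0]
```

>>> drive_tool(moves=[32.6,9.8,-0.6,0,32.6,9.8,-0.6,0,32.6,9.8,-0.6,0,32.6,9.8,-0.6,0,32.6,9.8,-0.6,0])

```text
clock: 45.32
tcp_pos: [0.3101, -0.0291, 0.4057]
tool_rot: [180.0, 0.0, 110.0]
contact_force: [0.5, -0.0, -0.4]
finger_gap: 0.357
```

```bash
python3 plan.py .42 .11 .235 110 1
```

```text
from [ 0.3101 -0.0291  0.2347] yaw 109.98 step mm 35.5 deg 0.0
[18.6, 30.2, -0.0, -0.0, 18.7, 30.1, -0.1, -0.0, 18.6, 30.2, -0.0, -0.0, 18.6, 30.1, -0.1, -0.0, 18.7, 30.2, -0.0, -0.0]
```

>>> drive_tool(moves=[18.6,30.2,0,0,18.6,30.2,0,0,18.6,30.2,0,0,18.6,30.2,0,0,18.6,30.2,0,0])

```text
clock: 45.95
tcp_pos: [0.4211, 0.1101, 0.4056]
tool_rot: [-180.0, 0.0, 110.0]
contact_force: [0.3, 0.2, 0.2]
finger_gap: 0.362
```

```bash
python3 plan.py .504 .1485 .175 110 1
```

```text
from [0.4211 0.1101 0.2346] yaw 110.03 step mm 21.8 deg -0.0
[1.5, 18.2, 11.9, 0.0, 1.6, 18.2, 11.9, 0.0, 1.5, 18.2, 12.0, 0.0, 1.5, 18.3, 11.9, 0.0, 1.6, 18.2, 11.9, 0.001]
```

>>> drive_tool(moves=[1.5,18.2,12,0,1.5,18.2,12,0,1.5,18.2,12,0,1.5,18.2,12,0,1.5,18.2,12,0])

```text
clock: 46.58
tcp_pos: [0.5039, 0.1474, 0.3451]
tool_rot: [-180.0, -0.0, 110.0]
contact_force: [0.3, -0.4, 0.3]
finger_gap: 0.365
```

>>> drive_tool(moves=[0,0,0,0,0,0,0,0,0,0,0,0,0,0,0,0,0,0,0,0])

```text
clock: 47.2
tcp_pos: [0.5033, 0.1471, 0.346]
tool_rot: [180.0, 0.0, 110.0]
contact_force: [-0.8, 0.1, -0.9]
finger_gap: 0.361
```

```bash
python3 w.py w15; python3 rim.py w15 180 120 380 270; python3 plan.py .504 .1485 .085 110 1
```

```text
from [0.5033 0.1471 0.1749] yaw 110.0 step mm 18.0 deg -0.0
[0.2, 0.2, 18.0, 0.0, 0.2, 0.3, 18.0, 0.0, 0.3, 0.2, 17.9, 0.0, 0.2, 0.2, 18.0, 0.0, 0.2, 0.2, 18.0, 0.0]
```

View pics/w15r.png

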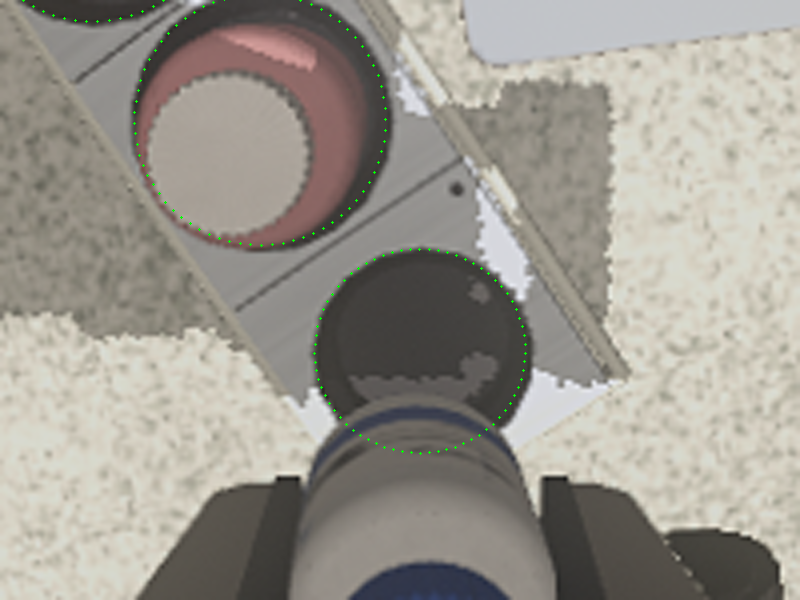

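View pics/w15.png

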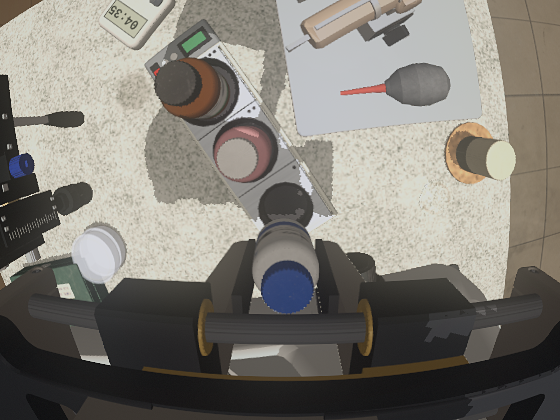

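>>> drive_tool(moves=[0.6,0.3,20,0,0.6,0.2,30,0,0,0,25,0,0,0,10,0,0,0,4,0])

```text
clock: 47.88
tcp_pos: [0.5035, 0.1484, 0.2567]
tool_rot: [-180.0, -0.0, 110.0]
contact_force: [0.1, -0.0, -0.4]
finger_gap: 0.362
```

>>> drive_tool(moves=[0,0,2,0,0,0,0,0,0,0,0,0,0,0,0,0,0,0,0,0])

```text
clock: 48.5
tcp_pos: [0.5035, 0.1484, 0.2548]
tool_rot: [180.0, 0.0, 110.0]
contact_force: [0.8, 0.5, -0.1]
finger_gap: 0.358
```

Bottom ≈ .045; floor expected at TCP .2397.

>>> drive_tool(moves=[0,0,2,0,0,0,2,0,0,0,2,0,0,0,2,0,0,0,0,0])

```text
clock: 49.12
tcp_pos: [0.5033, 0.1484, 0.2464]
tool_rot: [-180.0, -0.0, 110.0]
contact_force: [-0.4, 0.1, -0.0]
finger_gap: 0.361
```

>>> drive_tool(moves=[0,0,2,0,0,0,2,0,0,0,1.5,0,0,0,0,0,0,0,0,0])

```text
clock: 49.75
tcp_pos: [0.5035, 0.1484, 0.2413]
tool_rot: [180.0, 0.0, 110.0]
contact_force: [0.5, 0.6, -0.7]
finger_gap: 0.362
```

>>> drive_tool(moves=[0,0,0.5,0,0,0,0.5,0,0,0,0.5,0,0,0,0,0,0,0,0,0])

```text
clock: 50.38
tcp_pos: [0.5035, 0.1484, 0.2398]
tool_rot: [180.0, 0.0, 110.0]
contact_force: [-0.4, 0.3, 0.1]
finger_gap: 0.361
```

>>> drive_tool(moves=[0,0,0.4,0,0,0,0.4,0,0,0,0,0,0,0,0,0,0,0,0,0])

```text
clock: 51.0
tcp_pos: [0.5037, 0.1485, 0.2397]
tool_rot: [180.0, 0.0, 110.0]
contact_force: [-2.2, 0.1, 5.3]
finger_gap: 0.358
```

Floor contact. Release, lift, look.

>>> drive_tool(moves=[0,0,0,0,0,0,0,0,0,0,0,0,0,0,0,0,0,0,0,0], grip=0.5)

```text
clock: 51.62
tcp_pos: [0.5034, 0.1484, 0.2389]
tool_rot: [-180.0, -0.0, 110.0]
contact_force: [0.4, -0.4, -0.3]
finger_gap: 0.499
```

>>> drive_tool(moves=[0,0,-10,0,0,0,-25,0,0,0,-40,0,0,0,-40,0,0,0,-40,0])

```text
clock: 52.25
tcp_pos: [0.5032, 0.1484, 0.3961]
tool_rot: [179.9, 0.0, 110.0]
contact_force: [1.3, 0.8, -0.8]
finger_gap: 0.498
```

```bash
python3 plan.py .36 .06 .25 75 2
```

```text
from [0.5032 0.1484 0.2251] yaw 110.01 step mm 17.0 deg -3.5
[-3.4, -16.5, -2.5, 0.061, -4.4, -16.2, -2.5, 0.061, -5.4, -16.0, -2.5, 0.061, -6.4, -15.6, -2.5, 0.061, -7.2, -15.1, -2.6, 0.062]
[-8.3, -14.7, -2.5, 0.061, -9.1, -14.2, -2.5, 0.061, -9.9, -13.6, -2.5, 0.061, -10.7, -12.9, -2.5, 0.061, -11.6, -12.3, -2.5, 0.061]
```

>>> drive_tool(moves=[-3.4,-16.5,-2.5,0.061,-4.4,-16.2,-2.5,0.061,-5.4,-16,-2.5,0.061,-6.4,-15.6,-2.5,0.061,-7.2,-15.1,-2.5,0.061])

```text
clock: 52.88
tcp_pos: [0.4313, 0.104, 0.4072]
tool_rot: [179.9, 0.0, 92.4]
contact_force: [0.0, -0.7, 0.3]
finger_gap: 0.498
```

```bash
python3 w.py w16; python3 - <<'E'
from h import *
for n in ("scene","top"):
    im=optics.grab_frame(n)[:,:,::-1]
    c=im[140:300,140:400] if n=="scene" else im[150:300,140:400]
    cv2.imwrite(f"pics/{n}9.png",cv2.resize(c,None,fx=3,fy=3,interpolation=cv2.INTER_CUBIC))
E
```

```text
(no output)
```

View pics/scene9.png

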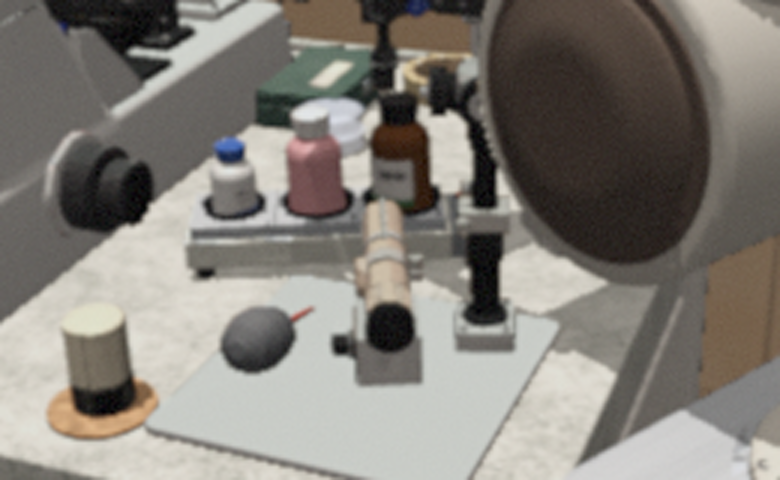

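View pics/top9.png

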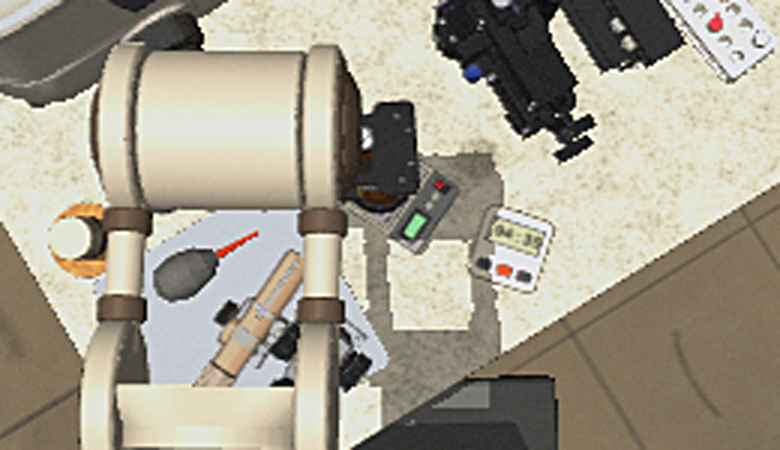

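View pics/w16.png

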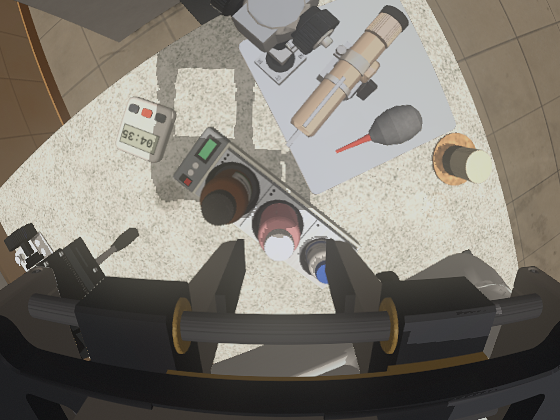

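```bash
python3 - <<'E'
from h import *
for p in ((.43,.0465,.125),(.467,.0985,.117),(.504,.1485,.095),(.385,.322,.065)): print(proj("scene",p).round(1), ((proj("scene",p)-140)*3).round())
print(sensors.state()["joint_vel"].round(2),sensors.state()["contact_force"])
from bench import job
print(job.finish_job())
E
```

```text
[272.8 172.1] [398.  96.]
[243.8 176.8] [311. 110.]
[216.1 187.1] [228. 141.]
[170.9 245.3] [ 93. 316.]
[ 0.62  1.58 -0.89  0.1  -0.54 -0.32] [-0.36019927  0.4964752  -0.27078904]
the job is handed in; nothing more can be done
None
```

The job is finished and handed in at about 53 s of the 144 s allowed. I took the lens can out first and stood it on the cork pad. Then the amber bottle went into the largest well, the pink into the middle and the white into the smallest. Each one was lowered until I felt it touch the floor.

**Last checks:**
- **Height and position:** the tops of the three bottles and the can lie within about 1–2 px of where they should be in the scene view if fully seated. Floor contact came within about 0.3 mm of the expected height each time.
- **Upright and clear:** the pictures show everything upright, the can wholly on the pad and the timer and air blower apparently where they were. The gripper is open, well above the row and touching nothing.
- **Loads:** the highest outside force I read was about 12 N, when the can touched the pad.

**Disagreements:**
- Bottle positions from the top and wrist cameras differed by up to about 4 mm, most on the amber. Wells agreed within about 3 mm, and I corrected for both before grasping or lowering.
- Two readings of how the white bottle sat in the grip differed by about 3 mm. That is either a slight tilt or calibration error; it went in without side load.
- The arm was still settling slightly (joint speeds up to 1.6 deg/s) when I handed in.

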